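# Stand the instrument case upright in its holder

## Task

Take the red case off the sloped rest and stand it upright on its end in the empty wide bay of the green holder, all the way down on the bay's floor. Keep hold of it until it is down rather than letting it drop, and leave the tape roll and the steel shaft where they are.

Things in the scene. Friction and masses are not known exactly. Their poses are not given: they have to be found in the camera images.
- case: Closed red plastic case, a flat box 152 mm long (own y), 108 mm wide (own x) and 39 mm thick (own z), 0.25 to 0.4 kg; its lid stays shut. Origin: centre of the 152 x 108 underside, +z towards the lid. It starts on the sloped rest, underside on the slope, -y end on the lip, +y end up, leaning 38 degrees from vertical its top towards the robot's left. Grip it across the 39 mm near its top end.
- case_mid (a point): Centre of the red case (19.5 mm above the origin along the case's z); axes as the case's.
- rest: Fixed sloped rest: grey base 170 x 130 mm, blue slope plate and lip. Origin on the worktop, z up. The slope, 116 mm wide, rises towards the rest's -x at 38 degrees from vertical and backs only the lowest 90 mm of the case's length; the upper 62 mm stand free on both faces. The lip carries the lower end of the case.
- holder: Fixed green holder on a grey base 170 x 142 mm (-47 to +123 mm along its x). Origin on the worktop under the middle of the wide empty bay, z up. Wide bay: inside 46 mm along x, 116 mm along y; floor 8 mm, walls 68 mm, flared lead-in lips 78 mm above the worktop. Narrow bay, centred 80 mm further along +x, 28 x 116 mm, holds a tape roll.
- bay (a point): Centre of the floor of the wide, empty bay (8 mm above the worktop); axes as the holder's: x across the bay (46 mm), y along it (116 mm), z up.
- tape: Roll of tan tape, 105 mm diameter, 25 mm thick, standing on edge in the holder's narrow bay, top about 113 mm above the worktop; stays there. Origin at the centre of one flat face.
- shaft: Turned steel stepped shaft, 125 mm long, 25 mm diameter, lying on the worktop; stays there. Origin under its middle, length along its own y.

How it is judged:
By the outcome, as a careful person would: the job done as asked, in the order asked, and still so for the second after the job is handed in, with the robot touching nothing.
It also fails if it takes over 45 s, if anything falls off the work surface, if the arm or the gripper's body presses on something with over 40 N, if the wrist force passes 120 N, or if a joint passes its speed limit or range.

## Robot

A 7-joint arm with a two-finger parallel gripper is mounted at the origin on a cart in front of the work surface, level with it; the furniture and walls round the work are solid. World frame = base frame: x ahead of the robot, y to its left, z up, the work surface at z = 0. Lengths are in m, angles in rad, forces in N, time in s.
With the tool pointing down it reaches from about 0.4 to 0.85 m from the base axis. Payload 4.5 kg.
Tool frame: the origin (TCP) lies on the centre line of the jaws, within the pads' length; the fingertips stand 11 mm ahead of it and the grasp point (between the pads) lies 8 mm behind it; z points along the fingers, x is the direction in which the jaws open and shut, and the axes are right-handed (so a half turn about z gives the same grasp; the last joint's range is limited). The gripper opens to 88 mm and grips with 3 to 60 N. Pads are 18 mm wide; open, the fingers measure 123 mm over their backs; the gripper's body (75 mm by 187 mm) begins 45 mm behind the grasp point.
Start: joints at [1.188, 0.689, -0.195, 1.565, 0.157, 0.902, -0.215], TCP at [0.253, -0.572, 0.25] pointing down, gripper open.
Joint ranges: [-3.01, 3.01], [-0.46, 2.08], [-1.47, 1.51], [0.13, 2.56], [-1, 4.14], [0.04, 2.09], [-2.66, 2.66]. Speed limits (rad/s): [2.57, 2.57, 3.14, 3.14, 3.14, 3.14, 3.14].

## Interface

Orientations are given as a unit quaternion [x, y, z, w].
In Python, from plant import r, vision, order, nets gives the robot as it stands.
- The arm moves only by the tool send_rows, never from a script. Its argument "series" is a list of rows, each an object with "delta_pos": the shift along the tool's x, y, z in cm, a list of three; "turn": the turn about the tool's z in degrees; "jaw": the closure, from 0 (fully open) to 1 (shut). In form: [{"delta_pos": [x, y, z], "turn": turn, "jaw": jaw}, ...]. A call has 1 to 8 rows; each row is the pose to reach, as a shift and turn from the pose commanded when the call began, along the tool's axes at that moment; what a row does not reach only later rows make up. A row lasts 1/12 s, in which the tool goes at most 41.7 mm and 7.16 degrees, less where a joint would pass 70% of its speed; a pose out of reach is approached as far as the arm can. A call with a gripper value outside its range is refused whole. The fingers move at their own pace and stop on an object; "force" is the grip in N (left out, the last holds). Time passes only in rows, so rows that repeat a pose let the fingers close. It gives the time, the measured TCP pose, the force and the opening at its end, in the units of the state.
- r.get_state(): the state, without advancing time (a new reading comes with each control period).
- vision.snapshot(name): name is "scene" or "top" or "wrist"; returns the picture (420x560x3 uint8, blue, green, red); there is no depth.
- vision.camera_params(name): a dict with "intrinsics" (3x3 intrinsics, pixels), "extrinsics" (4x4, takes a point from world to camera coordinates). Camera axes: x right, y down, z forward; pixel columns grow to the right and rows downward; lengths in m; the calibration is good to about 2 mm. A picture is of the moment at which its call begins: read the wrist's pose just before it. camera_params takes no time and is no camera call; for the wrist camera it gives the pose at the moment of the call.
- order.finish_job(): hands the job in, once; it reports no verdict.
Trained networks look in the newest picture that a camera, given by its name, has taken for a name from the list of things; names that differ only in an ending like _2 or _b are one class to them, and where a whole thing is asked for, a point or a joint stands for the part that bears it (a point fixed in the world has none). Each returns a list of dicts, best first, with "score" (0 to 1); they miss things now and then, are a little off and sometimes report something else, mostly with a low value. They report only what shows in the picture. A call takes as long as a camera call.
- nets.boxes_of(camera, label): "location" ([row, column] as shares, 0 to 1, of the picture: columns of its width, rows of its height, amid what is visible of it).
- nets.trace(camera, label): "region" (420x560 bool, what is visible of it) and "location" ([row, column] as shares, 0 to 1, of the picture: columns of its width, rows of its height, amid what is visible of it).
The state is a dict: "clock": time; "q": joint angles; "qd": joint speeds; "joint_torque": joint torques, N m; "tool_pos": TCP position; "eef_rot": TCP orientation; "contact_force": force on the tool from outside, world axes, zero at the start; "moment": the same for the moment, N m; "opening": opening from 0.0 (shut) to 1.0 (fully open).
Only numpy, scipy, OpenCV 4.12 (cv2) and the standard library are available. Lean on these libraries where they do the work, as an engineer would, in place of code of your own. Each camera call takes 0.05 s, during which the arm holds its last target.

## Working session

There is one attempt and no reset: what is moved stays moved. The work goes in short steps, Python scripts to look and compute and a tool call to move; the robot and the scene stay as the last step left them, time stands still between calls to the robot, and variables do not carry over. Pictures are saved under pics/ and viewed, and the job is handed in when it is done.

Besides the shell and the picture viewer there is one more tool, called after "Call:" as name([rows], argument=value, ...), one row to a line, values as JSON. send_rows: Moves the arm, as the interface text tells. Its arguments: {"type":"object","properties":{"series":{"type":"array"},"force":{"type":"number"}},"required":["series"]}

```bash
ls; mkdir -p pics
python3 - <<'E'
from plant import r, vision, order, nets
import cv2, numpy as np
np.set_printoptions(precision=4,suppress=True)
s=r.get_state()
print({k:np.round(v,4) for k,v in s.items()})
for n in ["scene","top","wrist"]:
    im=vision.snapshot(n); cv2.imwrite(f"pics/{n}0.png",im)
    p=vision.camera_params(n); print(n,p["intrinsics"],p["extrinsics"])
E
```

```text
pics
{'clock': np.float64(0.0), 'q': array([ 1.1878,  0.69  , -0.1945,  1.5663,  0.1573,  0.9025, -0.2151]), 'qd': array([-0.0001,  0.0001,  0.    ,  0.0013, -0.0024,  0.0004,  0.0007]), 'joint_torque': array([  0.0001, -52.7558,  -1.2669, -15.3425,  -0.0526,   0.0065,
         0.0002]), 'tool_pos': array([ 0.2527, -0.571 ,  0.2489]), 'eef_rot': array([ 0.8381, -0.5455, -0.0008, -0.0004]), 'contact_force': array([ 0.8343,  0.1621, -0.8658]), 'moment': array([ 0.0559, -0.0109,  0.0264]), 'opening': np.float64(0.9989)}
scene [[384.4012   0.     282.1967]
 [  0.     384.4012 206.7623]
 [  0.       0.       1.    ]] [[-0.6164 -0.7872 -0.0179  0.2611]
 [-0.5053  0.4129 -0.7577  0.3968]
 [ 0.6038 -0.4581 -0.6523  0.4903]
 [ 0.      0.      0.      1.    ]]
top [[414.1089   0.     278.5716]
 [  0.     414.1089 203.3008]
 [  0.       0.       1.    ]] [[ 0.0014 -0.9998 -0.0208 -0.1327]
 [-0.9862  0.002  -0.1656  0.6067]
 [ 0.1656  0.0207 -0.986   0.8428]
 [ 0.      0.      0.      1.    ]]
wrist [[320.3469   0.     279.0482]
 [  0.     320.3469 204.6765]
 [  0.       0.       1.    ]] [[ 0.4049 -0.9144 -0.0007 -0.6247]
 [-0.8844 -0.3918  0.2535 -0.0343]
 [-0.2321 -0.102  -0.9673  0.3893]
 [ 0.      0.      0.      1.    ]]
```

View pics/scene0.png

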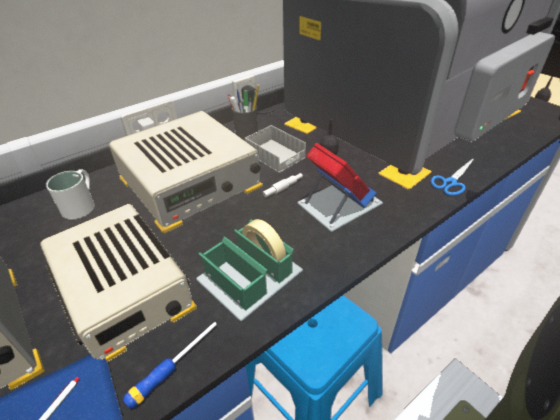

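View pics/top0.png

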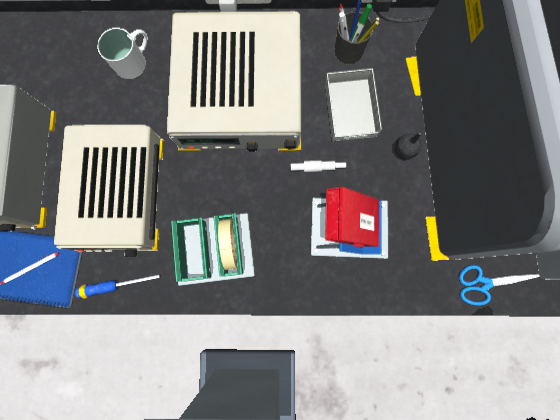

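View pics/wrist0.png

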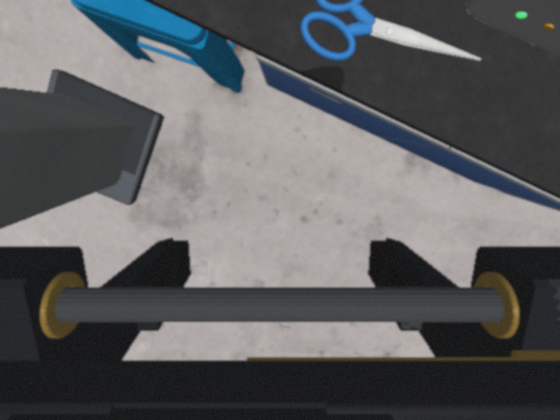

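The top view shows the case on its rest around px (352,217) with its raised end to the left. The holder is around (213,248), with the wide bay on the left (190,250) and the tape on the right (230,245). Next I'll run the nets on both fixed cameras and back-project to get rough positions.

```bash
cat > h.py <<'E'
import cv2, numpy as np
from plant import r, vision, order, nets
np.set_printoptions(precision=4,suppress=True)
def cam(n):
    p=vision.camera_params(n); return np.array(p["intrinsics"]),np.array(p["extrinsics"])
def plane(K,T,uv,z):
    R=T[:3,:3];t=T[:3,3]; c=-R.T@t
    d=R.T@np.linalg.inv(K)@np.array([uv[0],uv[1],1.0]); return c+d*(z-c[2])/d[2]
def proj(K,T,P):
    P=np.atleast_2d(P); q=(P@T[:3,:3].T+T[:3,3])@K.T; return q[:,:2]/q[:,2:]
E
python3 - <<'E'
from h import *
for n in ["top","scene"]:
    im=vision.snapshot(n);K,T=cam(n)
    print(n,"campos",-T[:3,:3].T@T[:3,3])
    out=im.copy()
    for l,c in [("case",(255,255,0)),("rest",(0,255,255)),("holder",(255,0,255)),("tape",(0,0,255)),("shaft",(0,255,0))]:
        o=nets.trace(n,l)
        if o:
            m=o[0]["region"]; cs,_=cv2.findContours(m.astype(np.uint8),0,2); cv2.drawContours(out,cs,-1,c,1)
            loc=o[0]["location"]; uv=(loc[1]*560,loc[0]*420)
            print(l,[round(x["score"],2) for x in o],uv,m.sum(),plane(K,T,uv,0.05))
    c={"top":(160,150,420,280),"scene":(180,120,420,330)}[n]
    o2=cv2.resize(out[c[1]:c[3],c[0]:c[2]],None,fx=3,fy=3,interpolation=cv2.INTER_CUBIC)
    cv2.imwrite(f"pics/{n}1.png",o2[:600,:800])
    o2=cv2.resize(im[c[1]:c[3],c[0]:c[2]],None,fx=3,fy=3,interpolation=cv2.INTER_CUBIC)
    cv2.imwrite(f"pics/{n}1r.png",o2[:600,:800])
print(r.get_state()["clock"])
E
```

```text
top campos [ 0.459  -0.1513  0.9287]
case [0.62] (354.81600000000003, 213.402) 2827 [ 0.5844 -0.2957  0.05  ]
rest [0.96] (335.10400000000004, 239.61) 1999 [ 0.5285 -0.2526  0.05  ]
holder [0.67] (210.0, 252.0) 4356 [0.5023 0.0122 0.05  ]
tape [0.9] (225.792, 242.00400000000002) 724 [ 0.5234 -0.0208  0.05  ]
shaft [0.77] (314.384, 166.488) 479 [ 0.6878 -0.2109  0.05  ]
scene campos [0.0654 0.2663 0.6252]
case [0.65] (340.08799999999997, 165.18599999999998) 1366 [ 0.6331 -0.3572  0.05  ]
rest [0.95] (333.704, 206.892) 2445 [ 0.523  -0.2284  0.05  ]
holder [0.9] (243.6, 271.61400000000003) 5191 [0.4943 0.0378 0.05  ]
tape [0.97] (269.192, 232.68) 880 [ 0.5487 -0.0639  0.05  ]
0.75
```

View pics/top1.png

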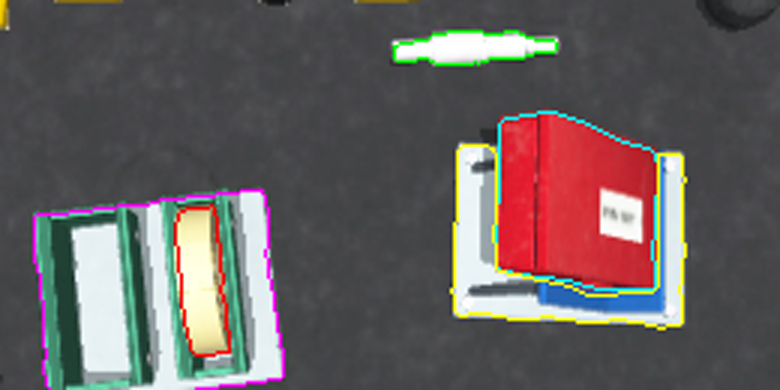

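View pics/scene1r.png

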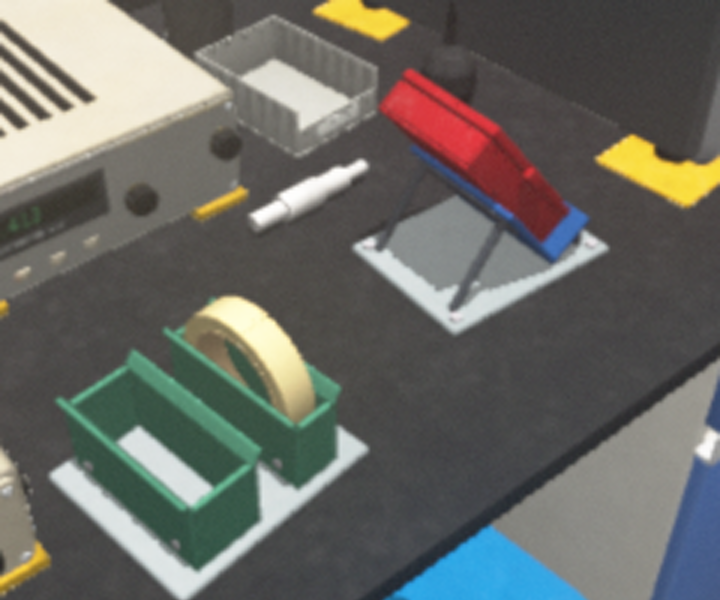

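View pics/top1r.png

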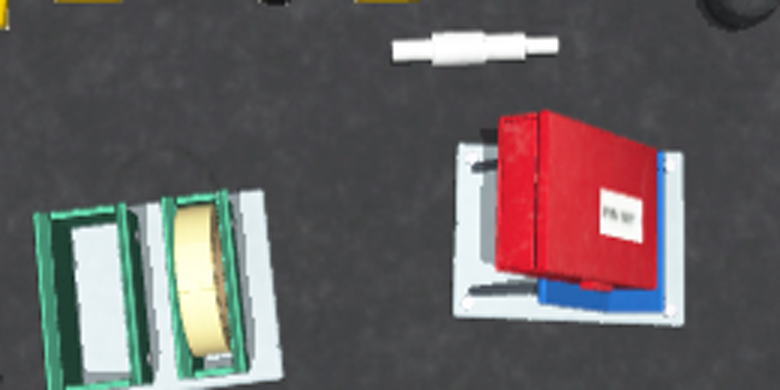

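The top view shows the red case tilted up to the left. Its left end face is at crop (500-540, 115-275), two thin legs stand near the left edge of the rest, and the lip is on the right. Next I want closer wrist views of the rest and the holder, so I'll work out where the wrist camera sits relative to the TCP.

```bash
cat >> h.py <<'E'
from scipy.spatial.transform import Rotation as Ro
def tool():
    s=r.get_state(); return np.array(s["tool_pos"]),Ro.from_quat(s["eef_rot"]).as_matrix(),s
def delta(target,yaw_x=None):
    """cm along tool axes to target, deg turn so tool x points along yaw_x (2d)"""
    p,R,s=tool(); d=R.T@(np.array(target)-p)*100
    a=None
    if yaw_x is not None:
        v=R.T@np.array([yaw_x[0],yaw_x[1],0]); a=np.degrees(np.arctan2(v[1],v[0]))
    return d,a
E
python3 - <<'E'
from h import *
K,T=cam("wrist");p,R,s=tool()
c=-T[:3,:3].T@T[:3,3]
print("R",R,"cam in tool",R.T@(c-p),"view dir in tool",R.T@T[2,:3])
print(delta([0.45,-0.30,0.36],[0,-1]))
K,T=cam("top")
for uv in [(437,237),(415,60)]: print(plane(K,T,uv,0))
print(s["q"],s["clock"])
E
```

```text
R [[ 0.4048 -0.9144  0.    ]
 [-0.9144 -0.4048 -0.0001]
 [ 0.0001  0.     -1.    ]] cam in tool [ 0.0002 -0.0656 -0.1358] view dir in tool [0.0006 0.2534 0.9674]
(array([-16.8524, -29.0016, -11.0276]), np.float64(23.881648972573927))
[ 0.5382 -0.4847  0.    ]
[ 0.9626 -0.4584  0.    ]
[ 1.1878  0.6891 -0.1946  1.5653  0.1573  0.9025 -0.2151] 0.75
```

Run:
```python
from h import *
print(delta([0.46,-0.15,0.36],[0,-1]))
```

```text
(array([-30.1633, -35.9887, -11.0291]), np.float64(23.881648972573927))
```

Call:
send_rows([
  {"delta_pos":[-2,-2.4,-2],"turn":4,"jaw":0},
  {"delta_pos":[-4.5,-5.4,-4],"turn":8,"jaw":0},
  {"delta_pos":[-7.5,-9,-6],"turn":12,"jaw":0},
  {"delta_pos":[-10.5,-12.5,-8],"turn":16,"jaw":0},
  {"delta_pos":[-13.5,-16,-10],"turn":20,"jaw":0},
  {"delta_pos":[-16.5,-19.7,-11],"turn":23.9,"jaw":0},
  {"delta_pos":[-19.5,-23.3,-11],"turn":23.9,"jaw":0},
  {"delta_pos":[-22.5,-26.8,-11],"turn":23.9,"jaw":0},
])

```text
clock: 1.42
tool_pos: [0.3888, -0.2953, 0.3587]
eef_rot: [-0.707, 0.707, -0.001, 0.0]
contact_force: [1.0, -0.2, -0.2]
opening: 0.998
```

Run:
```python
from h import *
p,R,s=tool();print(p,R,s["q"])
print(delta([0.46,-0.15,0.36],[0,-1]))
```

```text
[ 0.3888 -0.2953  0.3587] [[-0.001  -1.      0.0024]
 [-1.      0.001  -0.0018]
 [ 0.0018 -0.0024 -1.    ]] [ 0.6299  0.3705 -0.1087  1.812   0.0485  0.9586 -1.071 ]
(array([-14.5389,  -7.1026,  -0.1436]), np.float64(-0.059248612757976604))
```

Call:
send_rows([
  {"delta_pos":[-3.2,-1.5,0],"turn":0,"jaw":0},
  {"delta_pos":[-6.5,-3.2,0],"turn":0,"jaw":0},
  {"delta_pos":[-10,-5,0],"turn":0,"jaw":0},
  {"delta_pos":[-13,-6.4,0],"turn":0,"jaw":0},
  {"delta_pos":[-14.5,-7.1,0],"turn":0,"jaw":0},
  {"delta_pos":[-14.5,-7.1,0],"turn":0,"jaw":0},
  {"delta_pos":[-14.5,-7.1,0],"turn":0,"jaw":0},
])

```text
clock: 2.0
tool_pos: [0.459, -0.1513, 0.3573]
eef_rot: [0.708, -0.706, 0.0, 0.0]
contact_force: [-1.0, 0.8, -0.5]
opening: 1.002
```

Run:
```python
from h import *
p,R,s=tool();print(p,s["q"],np.abs(s["qd"]).max())
K,T=cam("wrist"); im=vision.snapshot("wrist"); cv2.imwrite("pics/w2.png",im); np.savez("w2.npz",im=im,K=K,T=T)
cv2.imwrite("pics/w2b.png",cv2.resize(im[:300],(800,428),interpolation=cv2.INTER_CUBIC))
```

```text
[ 0.459  -0.1513  0.3573] [ 0.3231  0.367  -0.1446  1.8236  0.0639  0.9555 -1.4178] 0.04195389226532078
```

View pics/w2b.png

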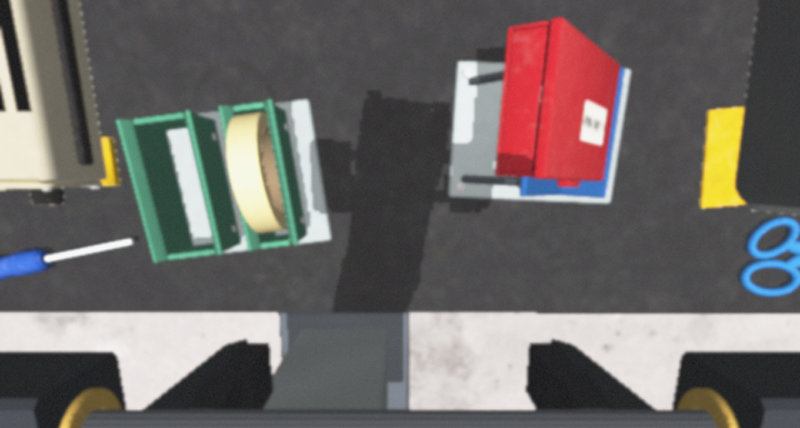

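The wrist view has the holder, the case and the rest all unobstructed. I'll enlarge crops from all three cameras so I can pick corners precisely.

Run:
```python
import cv2,numpy as np
def crop(im,x0,y0,x1,y1,f,name):
    o=cv2.resize(im[y0:y1,x0:x1],None,fx=f,fy=f,interpolation=cv2.INTER_CUBIC)
    for x in range((x0//10+1)*10,x1,10):
        cv2.line(o,(int((x-x0+.5)*f),0),(int((x-x0+.5)*f),6 if x%50 else 14),(255,255,255),1)
        if x%20==0: cv2.putText(o,str(x),(int((x-x0+.5)*f)-10,22),0,.4,(0,255,255),1)
    for y in range((y0//10+1)*10,y1,10):
        cv2.line(o,(0,int((y-y0+.5)*f)),(6,int((y-y0+.5)*f)),(255,255,255),1)
        if y%20==0: cv2.putText(o,str(y),(8,int((y-y0+.5)*f)+4),0,.4,(0,255,255),1)
    cv2.imwrite("pics/"+name,o); print(o.shape)
w=cv2.imread("pics/w2.png");t=cv2.imread("pics/top0.png");s=cv2.imread("pics/scene0.png")
crop(w,305,5,450,150,4,"cw_rest.png");crop(w,75,60,240,190,4.5,"cw_hold.png")
crop(s,290,135,390,235,6,"cs_rest.png");crop(s,185,210,315,320,5.4,"cs_hold.png")
```

```text
(580, 580, 3)
(585, 742, 3)
(600, 600, 3)
(594, 702, 3)
```

View pics/cw_rest.png

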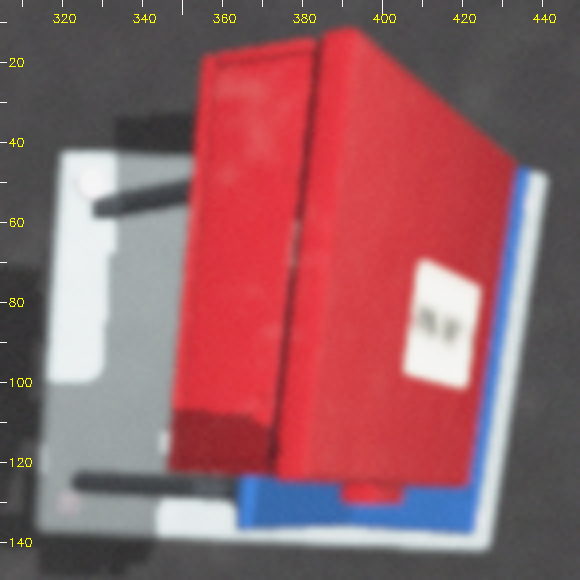

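View pics/cw_hold.png

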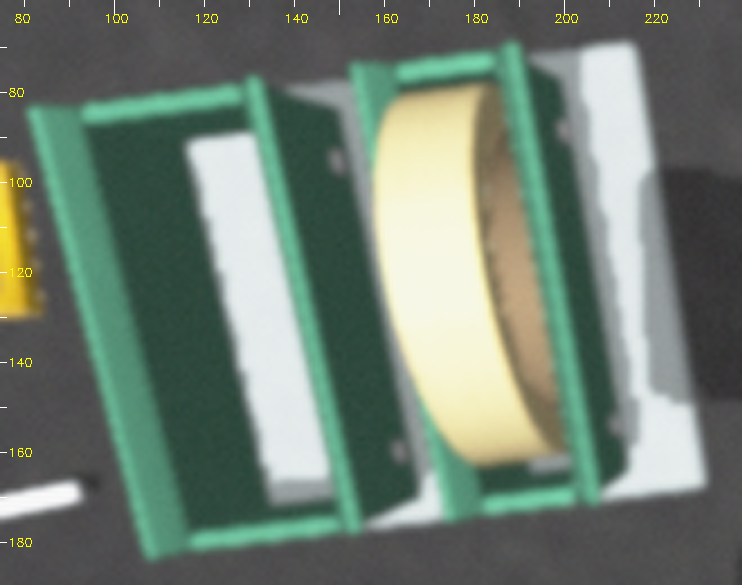

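View pics/cs_rest.png

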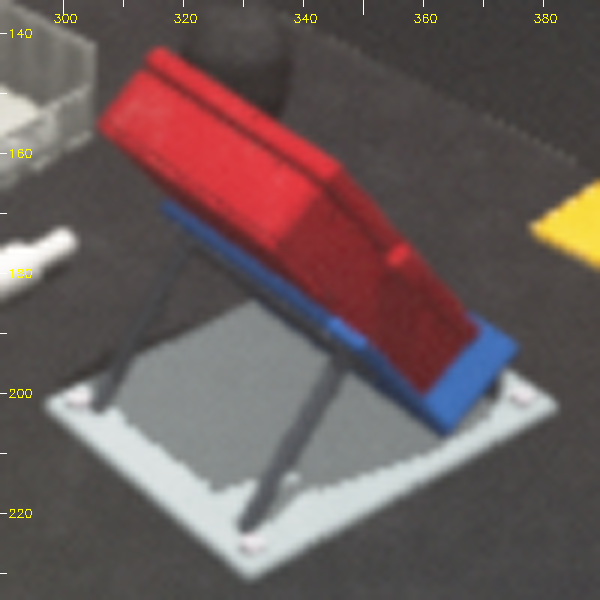

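View pics/cs_hold.png

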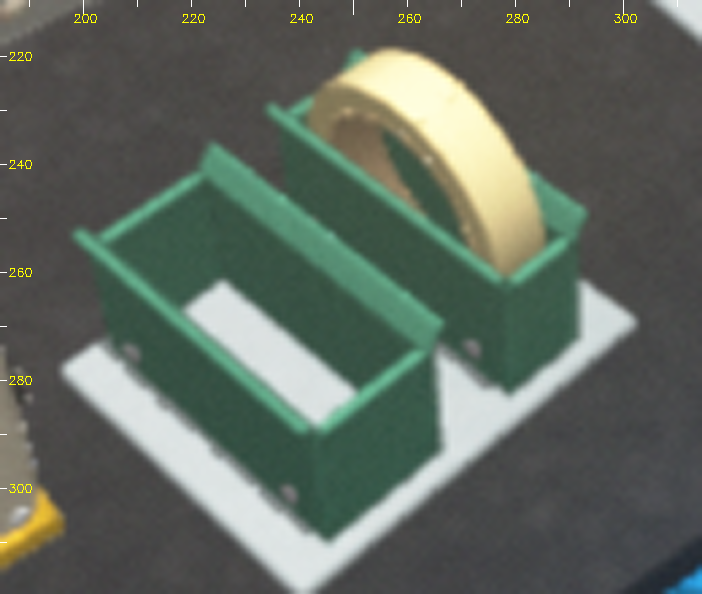

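Picks from the crops. In the wrist view the case's top-end corners are at (355,18), (394,13) and (347,122), and its lower lid corners at (434,45) and (421,126). The scene view gives six more. Holder lip and base corners are listed in the script. Next step is a pose fit.

```bash
cat > fit.py <<'E'
from h import *
from scipy.optimize import least_squares
d=np.load("w2.npz"); C={"w":(d["K"],d["T"]),"s":cam("scene"),"t":cam("top")}
def tp(u,v): return (u-.0)/3+160-0.3,(v)/3+150-0.3   # 3x crop pixels
case=[("w",355,18.5,(54,152,0)),("w",394,13,(54,152,39)),("w",347.5,122,(-54,152,0)),("w",434,45.5,(54,0,39)),("w",421.5,126,(-54,0,39)),
("s",316,142.5,(54,152,39)),("s",306,155,(54,152,0)),("s",346,163,(-54,152,39)),("s",335.5,176,(-54,152,0)),("s",369,190,(-54,0,39)),("s",360.5,199.5,(-54,0,0)),
("t",*tp(499,118),(54,152,0)),("t",*tp(546,110),(54,152,39)),("t",*tp(497,271),(-54,152,0)),("t",*tp(658,152),(54,0,39)),("t",*tp(656,291),(-54,0,39))]
def err(x,obs,R,t,pts):
    return np.array([proj(*C[c],R@np.array(p)+t)[0]-(u,v) for (c,u,v,_),p in zip(obs,pts)])
R0=np.array([[1,0,0],[0,.616,-.788],[0,.788,.616]])
R0=np.column_stack([[1,0,0],[0,.6157,.788],[0,-.788,.6157]])
def fc(x): return err(x,case,R0@Ro.from_rotvec(x[:3]).as_matrix(),x[3:6],[np.array(o[3])/1000 for o in case]).ravel()
s=least_squares(fc,[0,0,0,.55,-.3,.03],loss="soft_l1")
Rc=R0@Ro.from_rotvec(s.x[:3]).as_matrix();tc=s.x[3:6]
print("case R\n",Rc,"t",tc,"rms",np.sqrt(np.mean(fc(s.x)**2)));print(fc(s.x).reshape(-1,2))
ang=np.degrees(np.arccos(Rc[2,1]));yaw=np.degrees(np.arctan2(-Rc[0,2],-Rc[1,2]))
print("tilt",ang,"dir y horiz",Rc[:2,1]/np.linalg.norm(Rc[:2,1]))
for p in [(0,152,0),(0,152,39),(0,0,0),(0,0,39),(0,76,19.5)]: print(p,Rc@np.array(p)/1000+tc)
# holder : x,y,yaw,t(base z),w,L
hb=[("w",231,168,"b",(123,-71)),("w",215,69,"b",(123,71)),("s",196,278,"b",(-47,71)),("s",240.5,320,"b",(-47,-71)),("s",302,269,"b",(123,-71)),
("w",81.5,83.5,"l",(-1,1)),("w",107.5,183.5,"l",(-1,-1)),("w",130.5,76,"l",(1,1)),("w",154,178,"l",(1,-1)),
("s",199,252.5,"l",(-1,1)),("s",240.5,290,"l",(-1,-1)),("s",224,236.5,"l",(1,1)),("s",266.5,269,"l",(1,-1)),
("w",152.5,74,"n",(-1,1)),("w",174,175.5,"n",(-1,-1)),("w",188,69,"n",(1,1)),("w",207.5,171.5,"n",(1,-1))]
def fh(x):
    c,s_=np.cos(x[2]),np.sin(x[2]); e=[]
    for (cm,u,v,k,p) in hb:
        if k=="b": q=(p[0]/1000,p[1]/1000,x[3])
        elif k=="l": q=(p[0]*x[4],p[1]*x[5],.078)
        else: q=(.08+p[0]*(x[4]-.009),p[1]*x[5],.078)
        P=np.array([x[0]+c*q[0]-s_*q[1],x[1]+s_*q[0]+c*q[1],q[2]])
        e.append(proj(*C[cm],P)[0]-(u,v))
    return np.ravel(e)
s=least_squares(fh,[.5,.03,-1.57,.005,.028,.06],loss="soft_l1")
print("holder",s.x,"yawdeg",np.degrees(s.x[2]),"rms",np.sqrt(np.mean(fh(s.x)**2)));print(fh(s.x).reshape(-1,2))
E
python3 fit.py
```

```text
case R
 [[ 0.9996  0.0102 -0.0249]
 [-0.0259  0.6097 -0.7922]
 [ 0.0071  0.7926  0.6097]] t [ 0.568  -0.3175  0.0186] rms 2.233572078282661
[[-0.1598 -0.916 ]
 [ 0.3292 -2.2308]
 [-1.6059  7.5505]
 [-0.3555 -2.0528]
 [ 0.0816  3.7355]
 [-0.1209 -0.4455]
 [-0.902   0.4339]
 [ 3.0999  0.4592]
 [ 1.8651  1.8724]
 [ 2.8543  1.2391]
 [ 1.0816  4.2403]
 [-0.3038 -2.0858]
 [ 1.6409 -1.5434]
 [-0.1624  2.666 ]
 [-0.154  -3.3044]
 [ 1.0739  0.4533]]
tilt 37.57068363447968 dir y horiz [0.0167 0.9999]
(0, 152, 0) [ 0.5696 -0.2249  0.1391]
(0, 152, 39) [ 0.5686 -0.2558  0.1629]
(0, 0, 0) [ 0.568  -0.3175  0.0186]
(0, 0, 39) [ 0.567  -0.3484  0.0424]
(0, 76, 19.5) [ 0.5683 -0.2867  0.0907]
holder [ 0.5099  0.0514 -1.4452  0.0075  0.031   0.0626] yawdeg -82.80486731942996 rms 0.4414081899472652
[[ 0.6385  0.0856]
 [ 0.4539 -0.4918]
 [-0.8052 -0.0962]
 [ 0.0971  0.3956]
 [ 1.0439 -0.2623]
 [-0.5981  0.0093]
 [-0.0744  0.3124]
 [ 0.1755  0.7985]
 [-0.411   0.0602]
 [-0.4571 -0.2312]
 [ 0.357  -1.026 ]
 [-0.2387 -0.7235]
 [ 0.0274  0.1906]
 [ 0.0074 -0.145 ]
 [-0.1732  0.0384]
 [ 0.2806  0.0318]
 [-0.5262 -0.0919]]
```

The holder fit is good, with a residual of about 0.4 px. The case's -x edge disagrees: the observed body is narrower than 108 mm, and the latch nub at wrist (398,130) reaches to about the 108 mm line. I'll refit with the -x extent free.

```bash
cat > fit2.py <<'E'
import io,contextlib
with contextlib.redirect_stdout(io.StringIO()):
    from fit import *
def pts(x):
    o=[]
    for c in case:
        p=np.array(c[3],float)
        if p[0]<0: p[0]=-x[6]*1000
        o.append(p/1000)
    return o
def f(x): return err(x,case,R0@Ro.from_rotvec(x[:3]).as_matrix(),x[3:6],pts(x)).ravel()
s=least_squares(f,[0,0,0,.55,-.3,.03,.054],loss="soft_l1")
Rc=R0@Ro.from_rotvec(s.x[:3]).as_matrix();tc=s.x[3:6];xm=s.x[6]
if __name__=="__main__":
    print("R\n",Rc,tc,"xm",xm,"rms",np.sqrt(np.mean(f(s.x)**2)));print(f(s.x).reshape(-1,2))
    print("tilt",np.degrees(np.arccos(Rc[2,1])),"heading y",Rc[:2,1],"yaw of x",np.degrees(np.arctan2(Rc[1,0],Rc[0,0])))
    xc=(54-xm*1000)/2
    for p in [(xc,152,0),(xc,152,39),(xc,0,0),(xc,0,39)]: print(p,Rc@np.array(p)/1000+tc)
E
python3 fit2.py
```

```text
R
 [[ 0.9994  0.02   -0.029 ]
 [-0.0352  0.6104 -0.7913]
 [ 0.0019  0.7918  0.6108]] [ 0.5649 -0.3173  0.0194] xm 0.04555153898148278 rms 1.0156466466887002
[[-0.0806  0.8435]
 [ 0.3632 -0.1516]
 [-1.6444  1.0329]
 [-0.3499  0.6745]
 [ 0.4755 -0.1265]
 [ 0.4415 -0.2824]
 [-0.3914  0.5962]
 [ 0.6669 -1.1853]
 [-0.5597  0.1516]
 [ 1.1593 -0.0494]
 [-0.6264  2.8992]
 [-0.2207 -1.2845]
 [ 1.7261 -0.6393]
 [-0.4971 -0.9596]
 [ 0.0398 -1.8409]
 [ 0.8443 -2.0186]]
tilt 37.64314549945906 heading y [0.02   0.6104] yaw of x -2.016871077013566
(np.float64(4.224230509258611), 152, 0) [ 0.5721 -0.2246  0.1397]
(np.float64(4.224230509258611), 152, 39) [ 0.571  -0.2555  0.1635]
(np.float64(4.224230509258611), 0, 0) [ 0.5691 -0.3174  0.0194]
(np.float64(4.224230509258611), 0, 39) [ 0.568  -0.3483  0.0432]
```

Run:
```python
from h import *
print(delta([0.570,-0.2576,0.26],[-0.035,-1]))
```

```text
(array([ 10.4661, -11.1783,   9.7317]), np.float64(1.945582025191157))
```

Call:
send_rows([
  {"delta_pos":[2,-2.1,1],"turn":1,"jaw":0},
  {"delta_pos":[4.5,-4.8,3],"turn":2,"jaw":0},
  {"delta_pos":[7,-7.5,5],"turn":2,"jaw":0},
  {"delta_pos":[9,-9.7,7.2],"turn":2,"jaw":0},
  {"delta_pos":[10.2,-11,9],"turn":2,"jaw":0},
  {"delta_pos":[10.5,-11.2,9.7],"turn":2,"jaw":0},
  {"delta_pos":[10.5,-11.2,9.7],"turn":2,"jaw":0},
  {"delta_pos":[10.5,-11.2,9.7],"turn":2,"jaw":0},
])

```text
clock: 2.72
tool_pos: [0.5695, -0.2576, 0.2604]
eef_rot: [-0.694, 0.72, 0.0, -0.0]
contact_force: [0.2, -0.3, 0.2]
opening: 0.998
```

Run:
```python
from h import *
p,R,s=tool();print(p,R,s["q"])
K,T=cam("wrist"); im=vision.snapshot("wrist"); cv2.imwrite("pics/w3.png",im)
sc=vision.snapshot("scene"); cv2.imwrite("pics/s3.png",cv2.resize(sc[80:260,220:460],None,fx=3.3,fy=3.3))
print(delta([0.570,-0.2576,0.131],[-0.035,-1]))
```

```text
[ 0.5695 -0.2576  0.2604] [[-0.037  -0.9993 -0.0013]
 [-0.9993  0.037   0.0001]
 [-0.0001  0.0013 -1.    ]] [ 0.4114  0.6746 -0.1095  1.5544  0.0864  0.9186 -1.3347]
(array([ 0.0934,  0.0587, 13.0789]), np.float64(-0.016506905424454106))
```

View pics/w3.png

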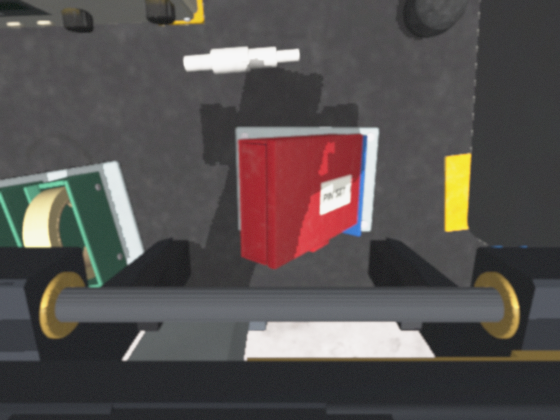

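View pics/s3.png

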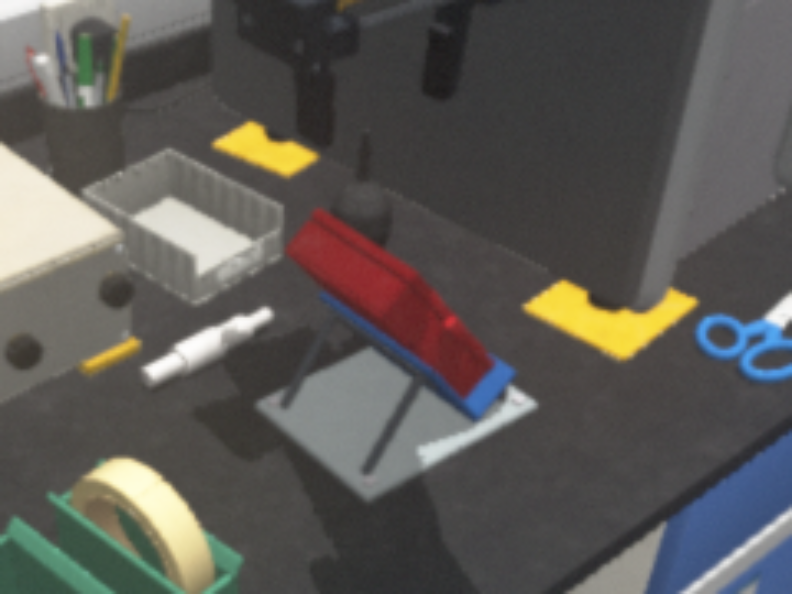

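Run:
```python
from fit2 import *
K,T=cam("wrist"); im=cv2.imread("pics/w3.png")
o=cv2.resize(im[120:290,210:410],None,fx=4,fy=4,interpolation=cv2.INTER_CUBIC)
for x in (54,-xm*1000):
    P=[Rc@np.array(p)/1000+tc for p in [(x,152,0),(x,152,39),(x,0,39),(x,0,0)]]
    q=proj(K,T,P); print(q)
    cv2.polylines(o,[np.int32((q-[210,120]+.5)*4).reshape(-1,1,2)],True,(0,255,255),1)
cv2.imwrite("pics/w3c.png",o)
```

```text
[[238.4204 141.0334]
 [277.3329 143.0693]
 [363.6336 135.5277]
 [331.6019 134.6027]]
[[242.1143 257.5423]
 [277.5129 269.8763]
 [357.8967 223.1484]
 [328.2479 217.1747]]
```

View pics/w3c.png

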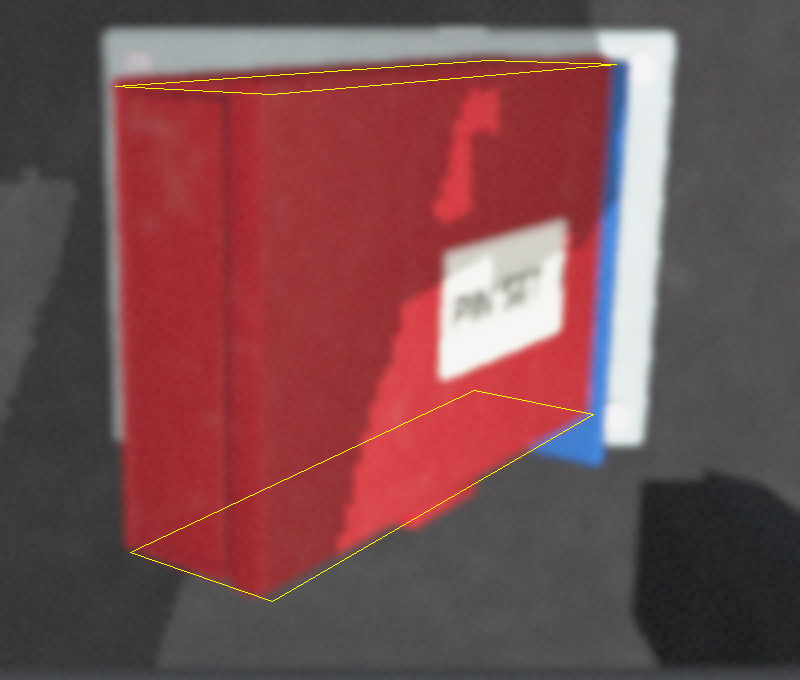

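The overlay fits within 1–2 px. The fingers will straddle the raised end, so I'll descend to the planned depth.

Call:
send_rows([
  {"delta_pos":[0.1,0,2],"turn":0,"jaw":0},
  {"delta_pos":[0.1,0,5],"turn":0,"jaw":0},
  {"delta_pos":[0.1,0,8],"turn":0,"jaw":0},
  {"delta_pos":[0.1,0,10.5],"turn":0,"jaw":0},
  {"delta_pos":[0.1,0,12.2],"turn":0,"jaw":0},
  {"delta_pos":[0.1,0,13],"turn":0,"jaw":0},
  {"delta_pos":[0.1,0,13],"turn":0,"jaw":0.1},
  {"delta_pos":[0.1,0,13],"turn":0,"jaw":0.1},
])

```text
clock: 3.48
tool_pos: [0.5715, -0.2578, 0.1317]
eef_rot: [-0.695, 0.719, -0.001, 0.0]
contact_force: [-0.4, -0.4, 1.0]
opening: 0.904
```

Run:
```python
from h import *
p,R,s=tool();print(p,s["contact_force"],s["opening"])
im=vision.snapshot("wrist"); cv2.imwrite("pics/w4.png",im)
sc=vision.snapshot("scene"); cv2.imwrite("pics/s4.png",cv2.resize(sc[80:260,220:460],None,fx=3.3,fy=3.3))
```

```text
[ 0.5715 -0.2578  0.1317] [-0.418  -0.3611  1.037 ] 0.9036440109234938
```

View pics/w4.png

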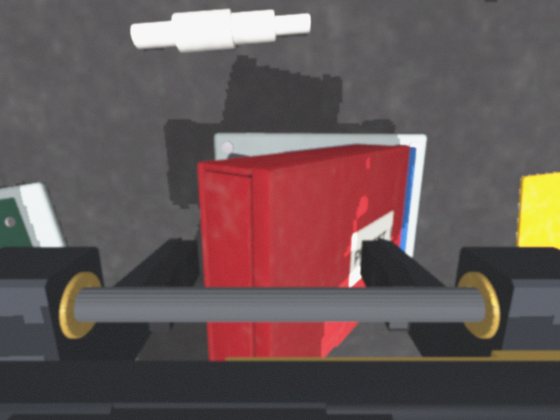

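View pics/s4.png

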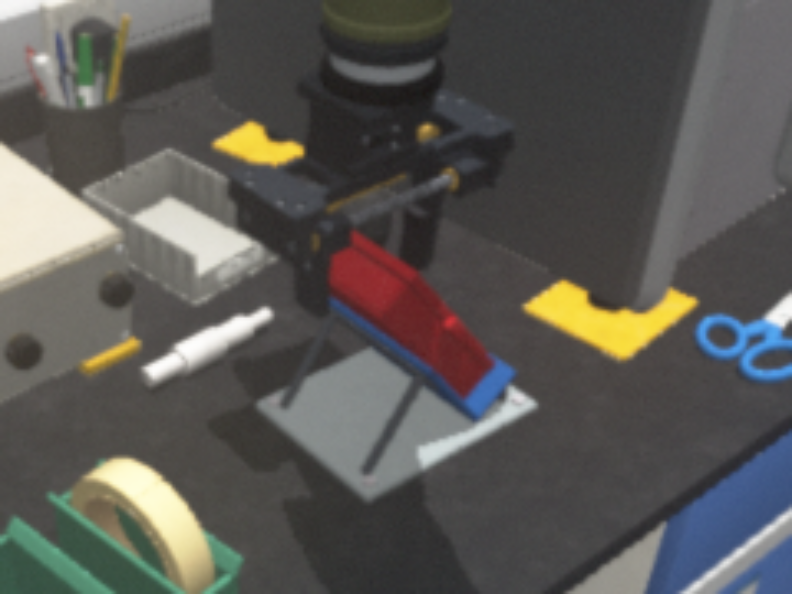

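The fingers straddle the case's top end, with the left finger beside the raised underside edge and the right one in front of the lid. Next I'll swing the case towards upright about its lip end, closing the jaws as it rises.

Call:
send_rows([
  {"delta_pos":[0.2,0,0],"turn":0,"jaw":0.13},
  {"delta_pos":[0.4,0,0],"turn":0,"jaw":0.16},
  {"delta_pos":[0.8,0,-0.6],"turn":0,"jaw":0.2},
  {"delta_pos":[1.2,0,-1.3],"turn":0,"jaw":0.25},
  {"delta_pos":[1.6,0,-1.9],"turn":0,"jaw":0.29},
  {"delta_pos":[2.1,0,-2.4],"turn":0,"jaw":0.32},
  {"delta_pos":[2.1,0,-2.4],"turn":0,"jaw":0.32},
  {"delta_pos":[2.1,0,-2.4],"turn":0,"jaw":0.32},
], force=15)

```text
clock: 4.25
tool_pos: [0.5702, -0.2797, 0.1548]
eef_rot: [-0.694, 0.72, -0.001, 0.0]
contact_force: [1.2, 2.1, 0.7]
opening: 0.681
```

Run:
```python
from h import *
p,R,s=tool();print(p,s["contact_force"],s["opening"])
im=vision.snapshot("wrist"); cv2.imwrite("pics/w5.png",im)
sc=vision.snapshot("scene"); cv2.imwrite("pics/s5.png",cv2.resize(sc[80:260,220:460],None,fx=3.3,fy=3.3))
```

```text
[ 0.5702 -0.2797  0.1548] [1.216  2.1297 0.6996] 0.6805507185216892
```

View pics/w5.png

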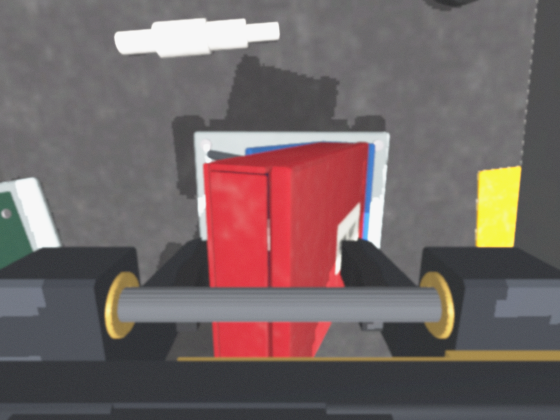

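View pics/s5.png

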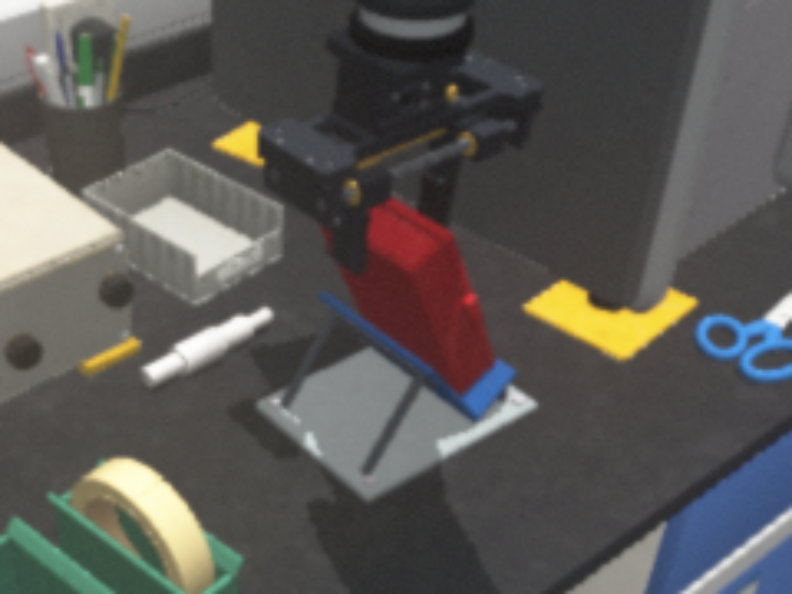

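The case is swinging up as planned, to about 25°, with a contact force of about 2 N. Continuing.

Call:
send_rows([
  {"delta_pos":[0.6,0,-0.55],"turn":0,"jaw":0.35},
  {"delta_pos":[1.3,0,-1.1],"turn":0,"jaw":0.37},
  {"delta_pos":[1.9,0,-1.5],"turn":0,"jaw":0.39},
  {"delta_pos":[2.6,0,-1.9],"turn":0,"jaw":0.41},
  {"delta_pos":[3.3,0,-2.3],"turn":0,"jaw":0.43},
  {"delta_pos":[3.9,0,-2.6],"turn":0,"jaw":0.45},
  {"delta_pos":[4.2,0,-2.7],"turn":0,"jaw":0.46},
  {"delta_pos":[4.2,0,-2.7],"turn":0,"jaw":0.46},
])

```text
clock: 5.02
tool_pos: [0.5682, -0.3225, 0.1816]
eef_rot: [-0.694, 0.72, -0.001, -0.0]
contact_force: [-0.7, 0.5, -0.0]
opening: 0.542
```

Run:
```python
from h import *
p,R,s=tool();print(p,s["contact_force"],s["opening"])
im=vision.snapshot("wrist"); cv2.imwrite("pics/w6.png",im)
sc=vision.snapshot("scene"); cv2.imwrite("pics/s6.png",cv2.resize(sc[80:260,220:460],None,fx=3.3,fy=3.3))
```

```text
[ 0.5682 -0.3225  0.1816] [-0.6531  0.4633 -0.028 ] 0.5419272115424998
```

View pics/w6.png

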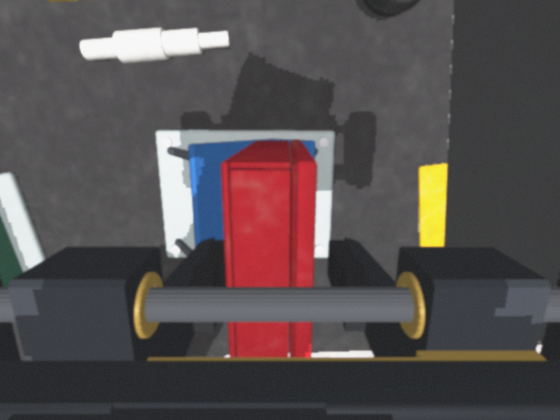

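View pics/s6.png

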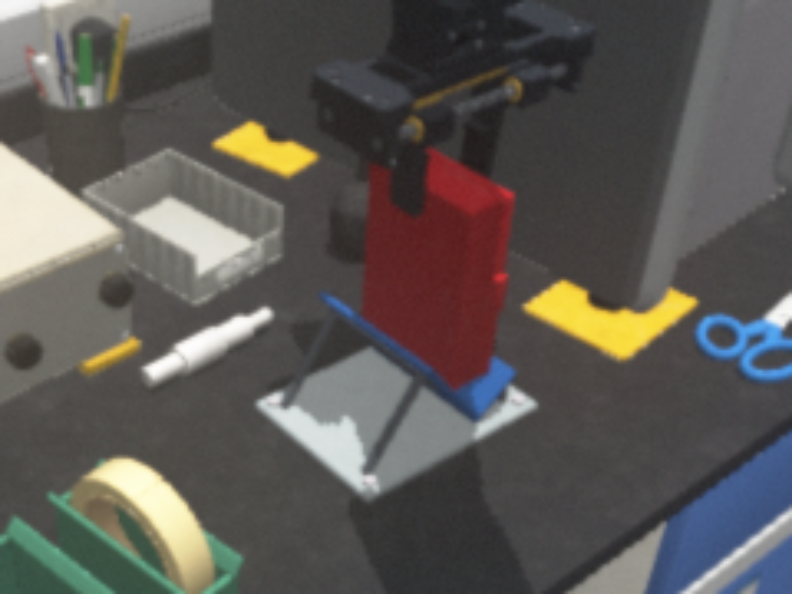

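The case is nearly upright in the V of the rest. I'll go 12 mm deeper and close, so the pads square it up.

Call:
send_rows([
  {"delta_pos":[0,0,0.4],"turn":0,"jaw":0.46},
  {"delta_pos":[0,0,0.8],"turn":0,"jaw":0.46},
  {"delta_pos":[0,0,1.2],"turn":0,"jaw":0.46},
  {"delta_pos":[0,0,1.2],"turn":0,"jaw":0.5},
  {"delta_pos":[0,0,1.2],"turn":0,"jaw":0.54},
  {"delta_pos":[0,0,1.2],"turn":0,"jaw":0.6},
  {"delta_pos":[0,0,1.2],"turn":0,"jaw":0.7},
  {"delta_pos":[0,0,1.2],"turn":0,"jaw":0.7},
], force=30)

```text
clock: 5.78
tool_pos: [0.5684, -0.3205, 0.169]
eef_rot: [-0.695, 0.719, 0.0, -0.0]
contact_force: [0.4, 0.2, -3.4]
opening: 0.437
```

Run:
```python
from h import *
p,R,s=tool();print(p,s["contact_force"],s["moment"],s["opening"]*88)
im=vision.snapshot("wrist"); cv2.imwrite("pics/w7.png",im)
sc=vision.snapshot("scene"); cv2.imwrite("pics/s7.png",cv2.resize(sc[80:260,220:460],None,fx=3.3,fy=3.3))
```

```text
[ 0.5684 -0.3205  0.169 ] [ 0.4139  0.2449 -3.4041] [ 0.1174 -0.0311 -0.0147] 38.416488107908776
```

View pics/s7.png

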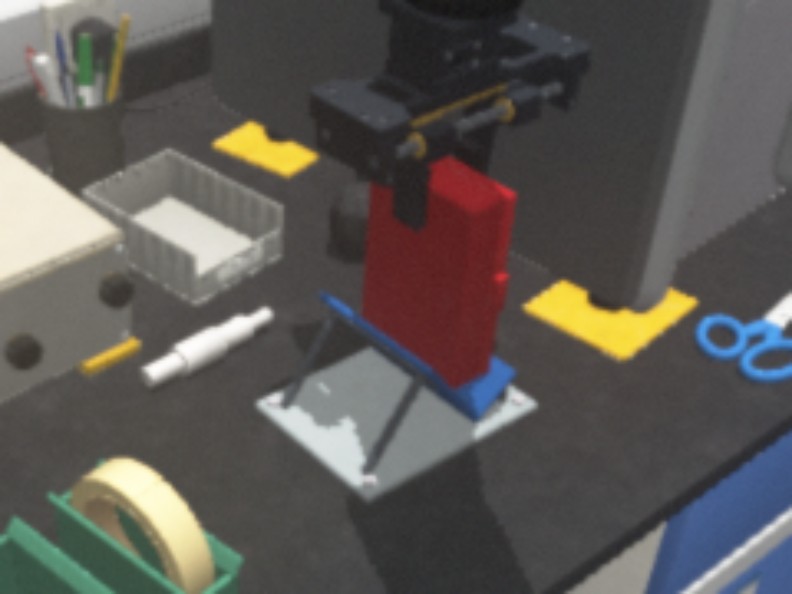

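View pics/w7.png

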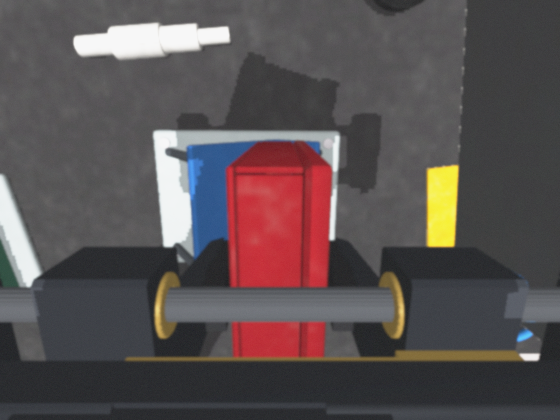

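Flush grip: the opening is 38.4 mm against a 39 mm case, and the gripper already carries about 3.4 N of weight. Lifting straight up.

Call:
send_rows([
  {"delta_pos":[0,0,-0.8],"turn":0,"jaw":0.7},
  {"delta_pos":[0,0,-2.2],"turn":0,"jaw":0.7},
  {"delta_pos":[0,0,-4.2],"turn":0,"jaw":0.7},
  {"delta_pos":[0,0,-6.5],"turn":0,"jaw":0.7},
  {"delta_pos":[0,0,-9],"turn":0,"jaw":0.7},
  {"delta_pos":[0,0,-11],"turn":0,"jaw":0.7},
  {"delta_pos":[0,0,-12.5],"turn":0,"jaw":0.7},
  {"delta_pos":[0,0,-12.5],"turn":0,"jaw":0.7},
])

```text
clock: 6.55
tool_pos: [0.5703, -0.3218, 0.2986]
eef_rot: [-0.694, 0.72, -0.004, 0.001]
contact_force: [0.5, 0.5, -3.6]
opening: 0.436
```

Run:
```python
from h import *
p,R,s=tool();print(p,R,s["contact_force"],s["moment"],s["opening"]*88,s["q"])
K,T=cam("wrist");im=vision.snapshot("wrist"); cv2.imwrite("pics/w8.png",im)
sc=vision.snapshot("scene"); cv2.imwrite("pics/s8r.png",sc);cv2.imwrite("pics/s8.png",cv2.resize(sc[60:240,220:460],None,fx=3.3,fy=3.3))
np.savez("w8.npz",p=p,R=R,K=K,T=T)
```

```text
[ 0.5703 -0.3218  0.2986] [[-0.0356 -0.9993  0.0069]
 [-0.9994  0.0356 -0.0036]
 [ 0.0033 -0.0071 -1.    ]] [ 0.4561  0.4649 -3.6316] [ 0.007  -0.0933  0.0392] 38.39490639650345 [ 0.5076  0.6769 -0.123   1.416   0.0895  1.0463 -1.2391]
```

View pics/s8.png

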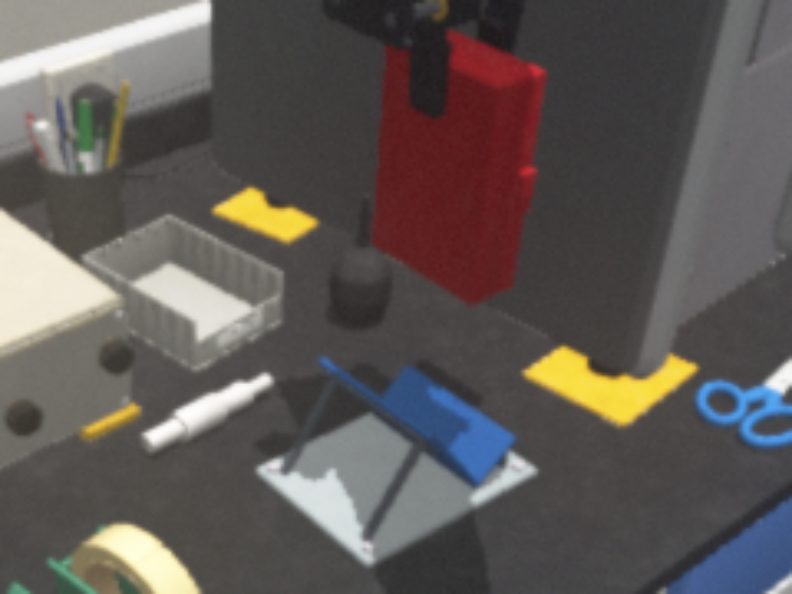

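View pics/w8.png

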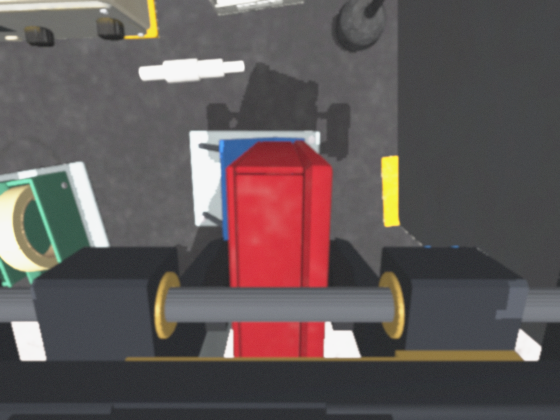

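The case hangs upright in the grip. I'll measure its pose relative to the tool from the wrist and scene pictures.

Run:
```python
import cv2
s=cv2.imread("pics/s8r.png");w=cv2.imread("pics/w8.png")
def crop(im,x0,y0,x1,y1,f,name):
    o=cv2.resize(im[y0:y1,x0:x1],None,fx=f,fy=f,interpolation=cv2.INTER_CUBIC)
    for x in range((x0//10+1)*10,x1,10):
        cv2.line(o,(int((x-x0+.5)*f),0),(int((x-x0+.5)*f),6),(255,255,255),1); cv2.putText(o,str(x),(int((x-x0+.5)*f)-10,18),0,.4,(0,255,255),1)
    for y in range((y0//10+1)*10,y1,10):
        cv2.line(o,(0,int((y-y0+.5)*f)),(6,int((y-y0+.5)*f)),(255,255,255),1); cv2.putText(o,str(y),(8,int((y-y0+.5)*f)+4),0,.4,(0,255,255),1)
    cv2.imwrite("pics/"+name,o)
crop(s,325,60,395,160,6,"s8c.png");crop(w,210,125,350,250,5,"w8c.png")
```

```text
(no output)
```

View pics/s8c.png

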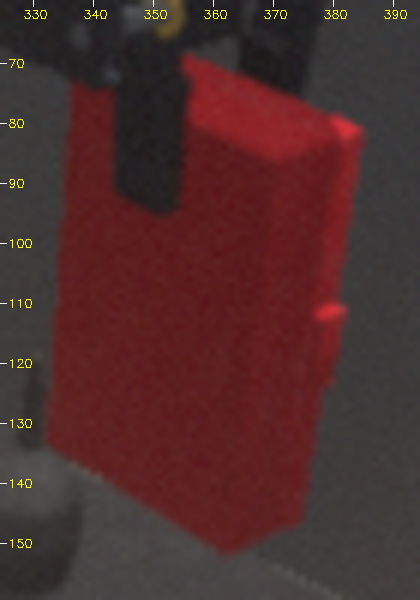

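View pics/w8c.png

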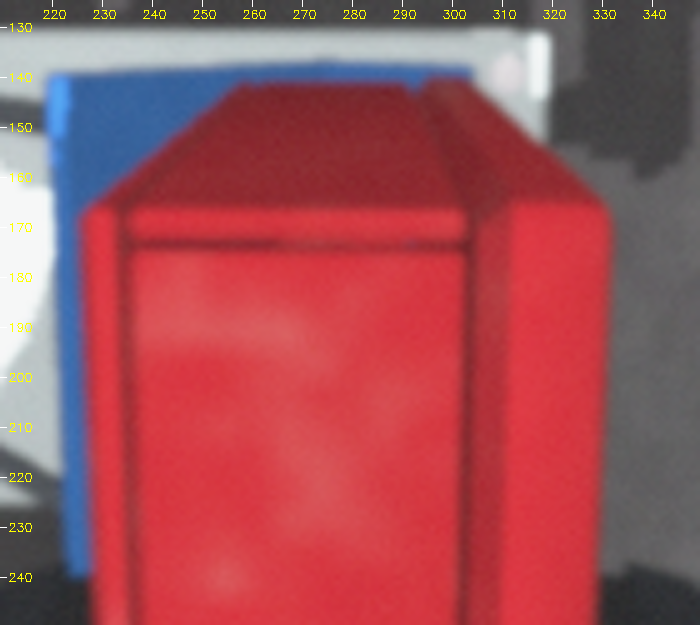

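```bash
cat > fit3.py <<'E'
from h import *
from scipy.optimize import least_squares
d=np.load("w8.npz"); C={"w":(d["K"],d["T"]),"s":cam("scene")}; p=d["p"];R=d["R"]
obs=[("s",362,152,(-1,0,0)),("s",375,146,(-1,0,39)),("s",332,134,(1,0,0)),("s",372,87,(-1,152,0)),("s",384,81,(-1,152,39)),
("w",227,166.5,(1,152,0)),("w",331,166.5,(1,152,39)),("w",258,141.5,(1,0,0)),("w",304,141.5,(1,0,39))]
# case axes in tool: z=tool x ; y=-tool z ; x = -tool y
B=np.column_stack([[0,-1,0],[0,0,-1],[1,0,0]]).astype(float)
def f(x):
    Rc=R@Ro.from_euler("xyz",x[:3]).as_matrix()@B; e=[]
    for c,u,v,q in obs:
        P=p+R@x[3:6]+Rc@(np.array([q[0]*x[6],(q[1]-152)/1000,(q[2]-19.5)/1000]))
        e.append(proj(*C[c],P)[0]-(u,v))
    return np.concatenate([np.ravel(e),x[1:3]/0.02])
s=least_squares(f,[0,0,0,0,0,-.02,.05],loss="soft_l1")
print("rot deg",np.degrees(s.x[:3]),"top centre in tool mm",s.x[3:6]*1000,"half w",s.x[6]);print(f(s.x)[:18].reshape(-1,2))
Rc=R@Ro.from_euler("xyz",s.x[:3]).as_matrix()@B
print("bottom centre",p+R@s.x[3:6]-Rc[:,1]*.152, "top",p+R@s.x[3:6]); print(Rc)
E
python3 fit3.py
```

```text
rot deg [-0.0827  0.6692 -0.312 ] top centre in tool mm [  0.2592  -0.7324 -17.6106] half w 0.04853218956785378
[[ 0.0035  1.0401]
 [-0.4516  0.9293]
 [ 0.104   0.93  ]
 [-1.2217 -0.5554]
 [ 0.8014 -0.0028]
 [-0.6562  0.2183]
 [ 0.7509 -0.1934]
 [-0.3703  0.0894]
 [ 0.6676 -0.1407]]
bottom centre [ 0.5717 -0.3243  0.1643] top [ 0.5709 -0.322   0.3162]
[[ 0.9995 -0.0052 -0.0303]
 [-0.0302  0.0152 -0.9994]
 [ 0.0056  0.9999  0.0151]]
```

Run:
```python
from h import *
print(delta([0.5099,0.0514,0.300],[0.1254,-0.9921]))
```

```text
(array([-36.9912,   7.1645,  -0.566 ]), np.float64(-9.230426178720547))
```

Call:
send_rows([
  {"delta_pos":[-1,0.2,0],"turn":-1,"jaw":0.7},
  {"delta_pos":[-3,0.6,0],"turn":-2,"jaw":0.7},
  {"delta_pos":[-6,1.1,0],"turn":-4,"jaw":0.7},
  {"delta_pos":[-9,1.7,0],"turn":-6,"jaw":0.7},
  {"delta_pos":[-12,2.3,0],"turn":-8,"jaw":0.7},
  {"delta_pos":[-15,2.9,0],"turn":-9.2,"jaw":0.7},
  {"delta_pos":[-18,3.5,0],"turn":-9.2,"jaw":0.7},
  {"delta_pos":[-21,4,0],"turn":-9.2,"jaw":0.7},
])

```text
clock: 7.32
tool_pos: [0.5341, -0.1072, 0.2929]
eef_rot: [0.75, -0.661, -0.002, 0.001]
contact_force: [-0.3, 0.2, -3.3]
opening: 0.438
```

Run:
```python
from h import *
p,R,s=tool();print(p,s["opening"]*88)
print(delta([0.5099,0.0514,0.300],[0.1254,-0.9921]))
```

```text
[ 0.5341 -0.1072  0.2929] 38.52207563001244
(array([-16.0398,   0.3938,  -0.6855]), np.float64(0.05829724753621776))
```

Call:
send_rows([
  {"delta_pos":[-3,0.1,-0.2],"turn":0,"jaw":0.7},
  {"delta_pos":[-6,0.2,-0.4],"turn":0,"jaw":0.7},
  {"delta_pos":[-9,0.3,-0.5],"turn":0,"jaw":0.7},
  {"delta_pos":[-12,0.4,-0.5],"turn":0,"jaw":0.7},
  {"delta_pos":[-14.5,0.4,-0.5],"turn":0,"jaw":0.7},
  {"delta_pos":[-15.7,0.4,-0.5],"turn":0,"jaw":0.7},
  {"delta_pos":[-16,0.4,-0.5],"turn":0,"jaw":0.7},
  {"delta_pos":[-16,0.4,-0.5],"turn":0,"jaw":0.7},
])

```text
clock: 7.98
tool_pos: [0.5114, 0.049, 0.2986]
eef_rot: [0.751, -0.661, -0.0, 0.001]
contact_force: [0.4, -0.7, -2.1]
opening: 0.438
```

Run:
```python
from h import *
p,R,s=tool();print(p,R,s["contact_force"],s["moment"],s["opening"]*88)
print(delta([0.5099,0.0514,0.1424],[0.1254,-0.9921]))
K,T=cam("wrist");im=vision.snapshot("wrist"); cv2.imwrite("pics/w9.png",im)
sc=vision.snapshot("scene"); cv2.imwrite("pics/s9r.png",sc);cv2.imwrite("pics/s9.png",cv2.resize(sc[120:340,150:350],None,fx=2.7,fy=2.7,interpolation=cv2.INTER_CUBIC))
np.savez("w9.npz",p=p,R=R,K=K,T=T)
```

```text
[0.5114 0.049  0.2986] [[ 0.1269 -0.9919 -0.0014]
 [-0.9919 -0.1269 -0.0007]
 [ 0.0006  0.0015 -1.    ]] [ 0.4272 -0.7395 -2.0908] [-0.0095  0.0411  0.0099] 38.5485206310025
(array([-0.2693,  0.097 , 15.6246]), np.float64(0.08430608950213243))
```

View pics/s9.png

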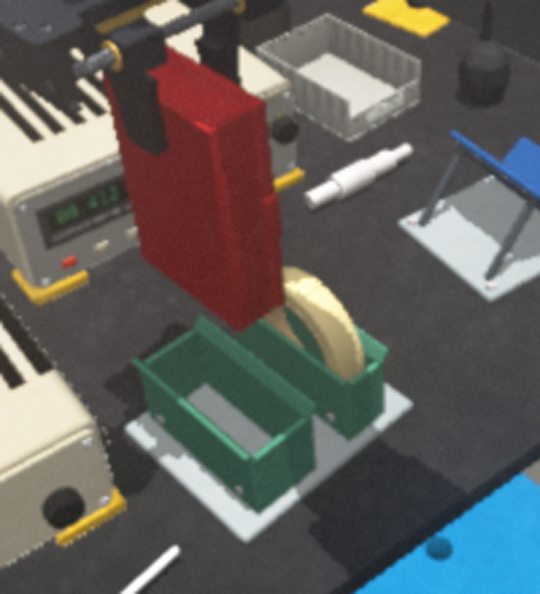

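View pics/w9.png

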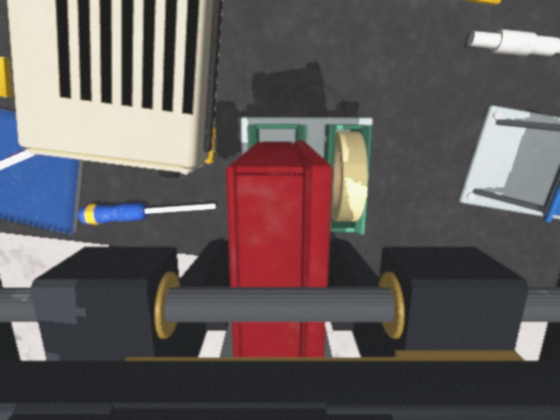

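Call:
send_rows([
  {"delta_pos":[-0.1,0.1,0.5],"turn":0,"jaw":0.7},
  {"delta_pos":[-0.2,0.1,1.5],"turn":0,"jaw":0.7},
  {"delta_pos":[-0.25,0.1,3],"turn":0,"jaw":0.7},
  {"delta_pos":[-0.25,0.1,4.5],"turn":0,"jaw":0.7},
  {"delta_pos":[-0.25,0.1,5.5],"turn":0,"jaw":0.7},
  {"delta_pos":[-0.25,0.1,6],"turn":0,"jaw":0.7},
  {"delta_pos":[-0.25,0.1,6],"turn":0,"jaw":0.7},
  {"delta_pos":[-0.25,0.1,6],"turn":0,"jaw":0.7},
])

```text
clock: 8.75
tool_pos: [0.5109, 0.0504, 0.2393]
eef_rot: [0.75, -0.662, 0.0, 0.0]
contact_force: [-0.8, -0.2, -3.5]
opening: 0.436
```

Run:
```python
from h import *
p,R,s=tool();print(p,R,s["contact_force"],s["moment"],s["opening"]*88)
print(delta([0.5099,0.0514,0.1424],[0.1254,-0.9921]))
K,T=cam("wrist");im=vision.snapshot("wrist"); cv2.imwrite("pics/w10.png",im)
sc=vision.snapshot("scene"); cv2.imwrite("pics/s10r.png",sc)
tpi=vision.snapshot("top"); 
np.savez("w10.npz",p=p,R=R,K=K,T=T)
hx,hy,a=.5099,.0514,-1.4452
def H(q): return np.array([hx+np.cos(a)*q[0]-np.sin(a)*q[1],hy+np.sin(a)*q[0]+np.cos(a)*q[1],q[2]])
def drawpoly(o,K,T,P,x0,y0,f,c):
    q=proj(K,T,P); cv2.polylines(o,[np.int32((q-[x0,y0]+.5)*f).reshape(-1,1,2)],True,c,1,cv2.LINE_AA)
B=np.column_stack([[0,-1,0],[0,0,-1],[1,0,0]]).astype(float)
Rc=R@B; top=p+R@np.array([.0003,-.0007,-.0176])
lip=[H((sx*.031,sy*.0626,.078)) for sx,sy in [(-1,-1),(1,-1),(1,1),(-1,1)]]
bot=[top+Rc@np.array([sx*.0495,-.152,sz*.0195]) for sx,sz in [(-1,-1),(1,-1),(1,1),(-1,1)]]
base=[H((x,y,.0075)) for x,y in [(-.047,-.071),(.123,-.071),(.123,.071),(-.047,.071)]]
for img,n,(x0,y0,x1,y1),f in [(sc,"scene",(150,120,350,340),2.7),(im,"wrist",(190,80,390,240),4)]:
    o=cv2.resize(img[y0:y1,x0:x1],None,fx=f,fy=f,interpolation=cv2.INTER_CUBIC); KT=(K,T) if n=="wrist" else cam(n)
    for P,c in [(lip,(255,0,255)),(bot,(0,255,255)),(base,(255,255,0))]: drawpoly(o,*KT,P,x0,y0,f,c)
    cv2.imwrite(f"pics/{n[0]}10c.png",o)
cx=np.mean(bot,0); v=cx-H((0,0,.1)); print("bottom centre in holder axes",np.cos(a)*v[0]+np.sin(a)*v[1],-np.sin(a)*v[0]+np.cos(a)*v[1],cx[2])
```

```text
[0.5109 0.0504 0.2393] [[ 0.1237 -0.9923  0.    ]
 [-0.9923 -0.1237 -0.0003]
 [ 0.0004  0.     -1.    ]] [-0.8285 -0.1697 -3.4516] [ 0.1059 -0.0237 -0.0002] 38.333447905776346
(array([-0.1174,  0.0899,  9.6855]), np.float64(-0.09609488219426848))
bottom centre in holder axes 0.0014893739317651344 0.0015959041974061216 0.10485594646747334
```

View pics/s10c.png

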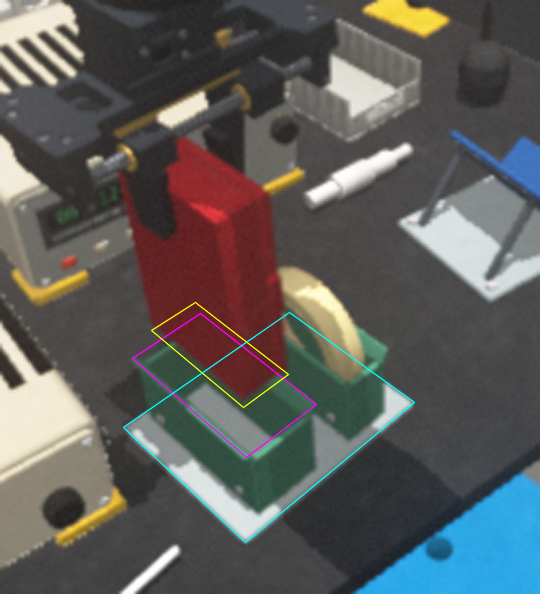

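View pics/w10c.png

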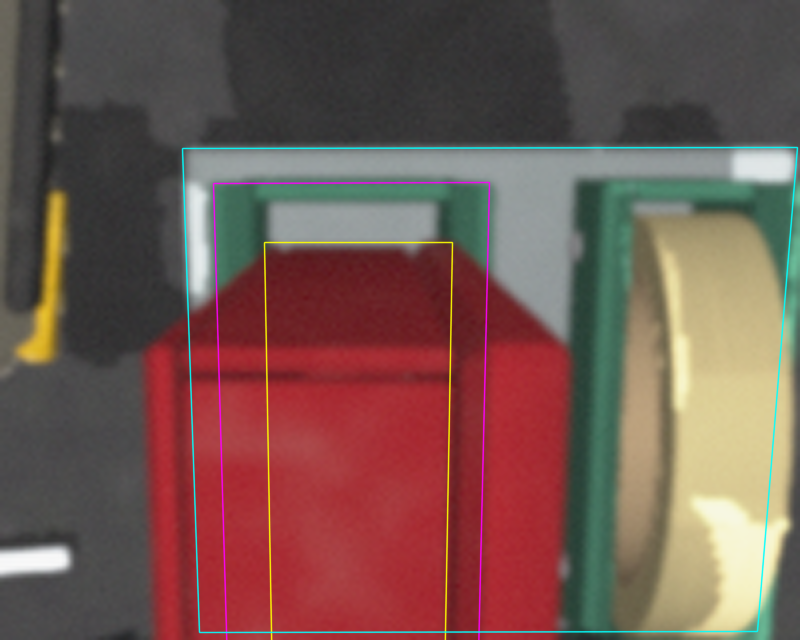

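The overlay matches well: the bottom of the case is 1.5 mm off-centre in each direction. I'll correct that and lower it into the bay, watching the force.

Call:
send_rows([
  {"delta_pos":[-0.18,0.1,0],"turn":0,"jaw":0.7},
  {"delta_pos":[-0.18,0.1,0.5],"turn":0,"jaw":0.7},
  {"delta_pos":[-0.18,0.1,1.3],"turn":0,"jaw":0.7},
  {"delta_pos":[-0.18,0.1,2.2],"turn":0,"jaw":0.7},
  {"delta_pos":[-0.18,0.1,3.1],"turn":0,"jaw":0.7},
  {"delta_pos":[-0.18,0.1,4],"turn":0,"jaw":0.7},
  {"delta_pos":[-0.18,0.1,4.5],"turn":0,"jaw":0.7},
  {"delta_pos":[-0.18,0.1,4.5],"turn":0,"jaw":0.7},
])

```text
clock: 9.57
tool_pos: [0.5086, 0.0526, 0.1926]
eef_rot: [0.75, -0.661, -0.001, 0.001]
contact_force: [0.4, 0.1, -3.8]
opening: 0.438
```

Run:
```python
from h import *
p,R,s=tool();print(p,s["contact_force"],s["moment"],s["opening"]*88)
print(delta([0.5099,0.0514,0.1424],[0.1254,-0.9921]))
im=vision.snapshot("wrist"); cv2.imwrite("pics/w11.png",im)
sc=vision.snapshot("scene"); cv2.imwrite("pics/s11.png",cv2.resize(sc[120:340,150:350],None,fx=2.7,fy=2.7,interpolation=cv2.INTER_CUBIC))
```

```text
[0.5086 0.0526 0.1926] [ 0.3758  0.0692 -3.8286] [ 0.0443 -0.0018  0.0087] 38.530675586372084
(array([ 0.1365, -0.1327,  5.0241]), np.float64(-0.01297384375669553))
```

View pics/s11.png

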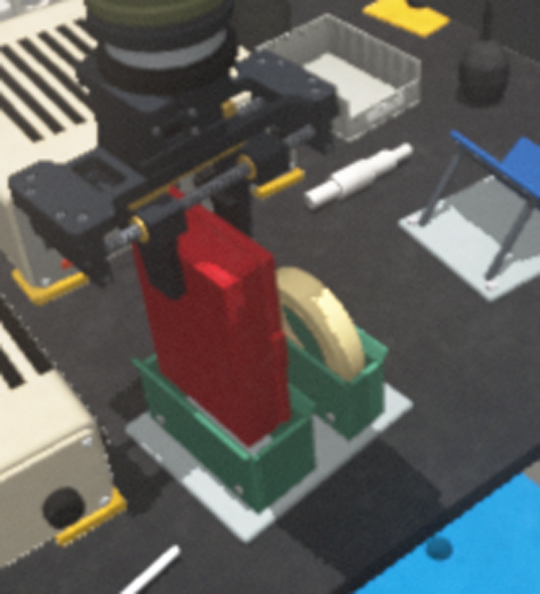

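View pics/w11.png

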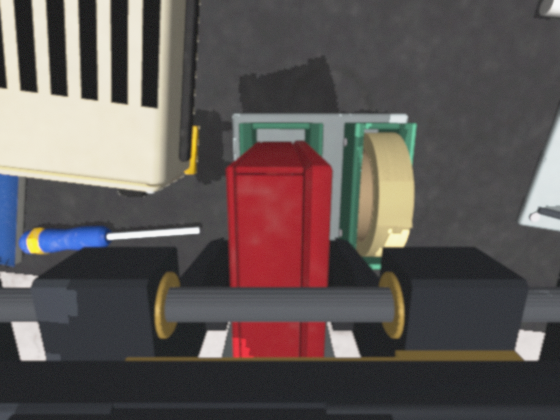

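Force is still only the weight and the bottom is below the rim. Continuing down.

Call:
send_rows([
  {"delta_pos":[0.06,-0.05,0.6],"turn":0,"jaw":0.7},
  {"delta_pos":[0.06,-0.05,1.4],"turn":0,"jaw":0.7},
  {"delta_pos":[0.06,-0.05,2.2],"turn":0,"jaw":0.7},
  {"delta_pos":[0.06,-0.05,3],"turn":0,"jaw":0.7},
  {"delta_pos":[0.06,-0.05,3.6],"turn":0,"jaw":0.7},
  {"delta_pos":[0.06,-0.05,4.1],"turn":0,"jaw":0.7},
  {"delta_pos":[0.06,-0.05,4.4],"turn":0,"jaw":0.7},
  {"delta_pos":[0.06,-0.05,4.5],"turn":0,"jaw":0.7},
])

```text
clock: 10.33
tool_pos: [0.5098, 0.0522, 0.1486]
eef_rot: [0.75, -0.661, -0.0, 0.0]
contact_force: [0.3, -0.1, -3.4]
opening: 0.445
```

Run:
```python
from h import *
p,R,s=tool();print(p,s["contact_force"],s["moment"],s["opening"]*88)
print(delta([0.5099,0.0514,0.1424],[0.1254,-0.9921]))
```

```text
[0.5098 0.0522 0.1486] [ 0.254  -0.1346 -3.363 ] [0.0977 0.0366 0.0004] 39.13602946606998
(array([0.0833, 0.0044, 0.6204]), np.float64(-0.019116121926574227))
```

Free so far, with about 6 mm left. I'll go down in millimetre steps until it touches.

Call:
send_rows([
  {"delta_pos":[0,0,0.15],"turn":0,"jaw":0.7},
  {"delta_pos":[0,0,0.3],"turn":0,"jaw":0.7},
  {"delta_pos":[0,0,0.4],"turn":0,"jaw":0.7},
  {"delta_pos":[0,0,0.5],"turn":0,"jaw":0.7},
  {"delta_pos":[0,0,0.5],"turn":0,"jaw":0.7},
])

```text
clock: 10.75
tool_pos: [0.5101, 0.0523, 0.1443]
eef_rot: [0.75, -0.661, 0.0, -0.0]
contact_force: [-0.2, -0.2, -3.4]
opening: 0.439
```

Call:
send_rows([
  {"delta_pos":[0,0,0.1],"turn":0,"jaw":0.7},
  {"delta_pos":[0,0,0.2],"turn":0,"jaw":0.7},
  {"delta_pos":[0,0,0.2],"turn":0,"jaw":0.7},
])

```text
clock: 11.0
tool_pos: [0.51, 0.0522, 0.1421]
eef_rot: [0.75, -0.661, -0.0, 0.0]
contact_force: [-0.1, -0.1, -3.5]
opening: 0.441
```

Call:
send_rows([
  {"delta_pos":[0,0,0.1],"turn":0,"jaw":0.7},
  {"delta_pos":[0,0,0.1],"turn":0,"jaw":0.7},
])

```text
clock: 11.17
tool_pos: [0.51, 0.0522, 0.1411]
eef_rot: [0.75, -0.661, -0.0, 0.0]
contact_force: [-0.1, -0.3, -4.5]
opening: 0.44
```

Call:
send_rows([
  {"delta_pos":[0,0,0.1],"turn":0,"jaw":0.7},
  {"delta_pos":[0,0,0.1],"turn":0,"jaw":0.7},
])

```text
clock: 11.33
tool_pos: [0.51, 0.0523, 0.1401]
eef_rot: [0.75, -0.661, -0.0, 0.0]
contact_force: [0.0, 0.7, -3.6]
opening: 0.441
```

Run:
```python
from h import *
p,R,s=tool();print(p,s["contact_force"],s["moment"],s["opening"]*88)
im=vision.snapshot("wrist"); cv2.imwrite("pics/w12.png",im)
sc=vision.snapshot("scene"); cv2.imwrite("pics/s12.png",cv2.resize(sc[140:340,160:330],None,fx=3,fy=3,interpolation=cv2.INTER_CUBIC))
```

```text
[0.51   0.0523 0.1401] [ 0.0359  0.7189 -3.5798] [0.0375 0.0534 0.0076] 38.78186440095464
```

View pics/s12.png

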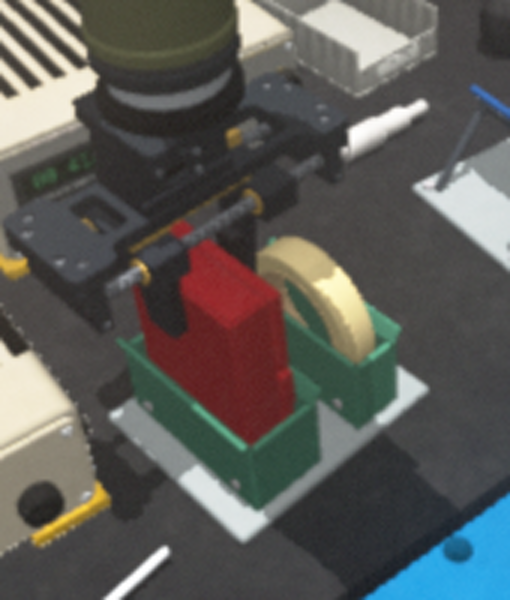

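Still no floor contact, as the force is just the weight. Continuing in 1 mm steps.

Call:
send_rows([
  {"delta_pos":[0,0,0.1],"turn":0,"jaw":0.7},
  {"delta_pos":[0,0,0.1],"turn":0,"jaw":0.7},
])

```text
clock: 11.6
tool_pos: [0.51, 0.0522, 0.1391]
eef_rot: [0.75, -0.661, -0.0, 0.0]
contact_force: [-0.6, -0.1, -4.1]
opening: 0.437
```

Call:
send_rows([
  {"delta_pos":[0,0,0.1],"turn":0,"jaw":0.7},
  {"delta_pos":[0,0,0.1],"turn":0,"jaw":0.7},
])

```text
clock: 11.77
tool_pos: [0.5101, 0.0523, 0.1384]
eef_rot: [0.75, -0.661, 0.0, -0.0]
contact_force: [0.4, 0.6, -1.5]
opening: 0.437
```

Call:
send_rows([
  {"delta_pos":[0,0,0.1],"turn":0,"jaw":0.7},
  {"delta_pos":[0,0,0.1],"turn":0,"jaw":0.7},
])

```text
clock: 11.93
tool_pos: [0.5102, 0.0524, 0.1383]
eef_rot: [0.75, -0.661, 0.0, -0.0]
contact_force: [-1.6, 0.9, 8.7]
opening: 0.436
```

Floor contact at TCP z = 0.1383, with the vertical force going from -4 to +8.7 N. That agrees with the earlier estimate of grip depth. Releasing.

Call:
send_rows([
  {"delta_pos":[0,0,-0.1],"turn":0,"jaw":0.54},
  {"delta_pos":[0,0,-0.1],"turn":0,"jaw":0.45},
  {"delta_pos":[0,0,-0.1],"turn":0,"jaw":0.3},
  {"delta_pos":[0,0,-0.1],"turn":0,"jaw":0.2},
  {"delta_pos":[0,0,-0.1],"turn":0,"jaw":0.2},
])

```text
clock: 12.35
tool_pos: [0.5101, 0.0522, 0.1382]
eef_rot: [0.75, -0.661, 0.0, 0.0]
contact_force: [0.2, 0.7, 0.6]
opening: 0.736
```

Run:
```python
from h import *
p,R,s=tool();print(p,s["contact_force"],s["moment"],s["opening"]*88)
im=vision.snapshot("wrist"); cv2.imwrite("pics/w13.png",im)
sc=vision.snapshot("scene"); cv2.imwrite("pics/s13.png",cv2.resize(sc[140:340,160:330],None,fx=3,fy=3,interpolation=cv2.INTER_CUBIC))
```

```text
[0.5101 0.0522 0.1382] [0.2359 0.7147 0.5786] [ 0.0012  0.0228 -0.0029] 64.77979670499597
```

View pics/s13.png

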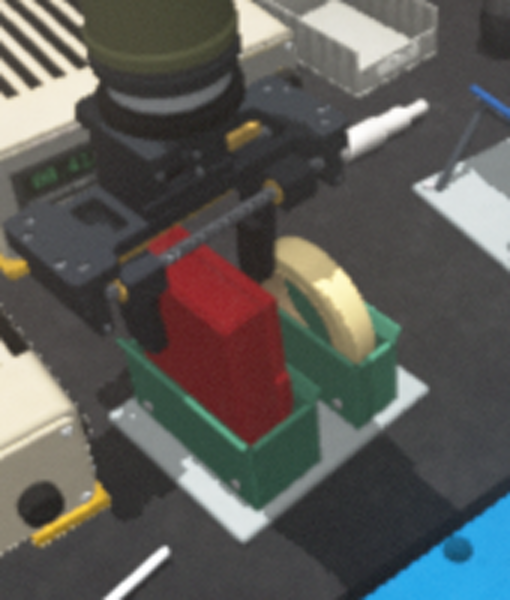

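View pics/w13.png

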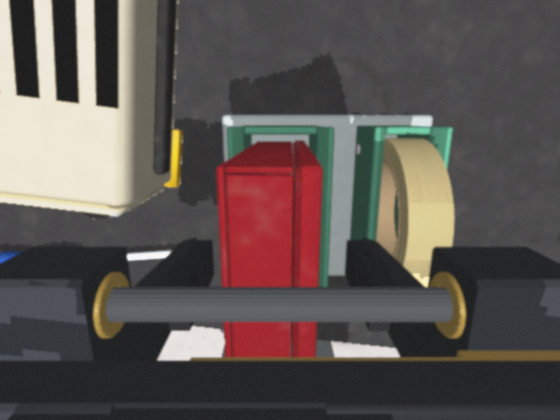

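Released: the case stands in the bay, leaning slightly to the left (outer) wall. I'll open a little more and retreat straight up.

Call:
send_rows([
  {"delta_pos":[0,0,0],"turn":0,"jaw":0.1},
  {"delta_pos":[0,0,0],"turn":0,"jaw":0.1},
  {"delta_pos":[0,0,-0.6],"turn":0,"jaw":0.1},
  {"delta_pos":[0,0,-2],"turn":0,"jaw":0.1},
  {"delta_pos":[0,0,-4.5],"turn":0,"jaw":0.1},
  {"delta_pos":[0,0,-7.5],"turn":0,"jaw":0.1},
  {"delta_pos":[0,0,-10.5],"turn":0,"jaw":0.1},
  {"delta_pos":[0,0,-13],"turn":0,"jaw":0.1},
])

```text
clock: 13.12
tool_pos: [0.5102, 0.0523, 0.2707]
eef_rot: [0.75, -0.661, 0.0, -0.001]
contact_force: [1.4, 0.0, 0.2]
opening: 0.899
```

Call:
send_rows([
  {"delta_pos":[2.5,2,-1],"turn":0,"jaw":0.1},
  {"delta_pos":[6,4,-2],"turn":0,"jaw":0.1},
  {"delta_pos":[9,6,-2],"turn":0,"jaw":0.1},
  {"delta_pos":[12,7,-2],"turn":0,"jaw":0.1},
  {"delta_pos":[15,7,-2],"turn":0,"jaw":0.1},
  {"delta_pos":[17,7,-2],"turn":0,"jaw":0.1},
  {"delta_pos":[17,7,-2],"turn":0,"jaw":0.1},
  {"delta_pos":[17,7,-2],"turn":0,"jaw":0.1},
])

```text
clock: 13.78
tool_pos: [0.4616, -0.126, 0.2885]
eef_rot: [0.749, -0.662, 0.0, -0.0]
contact_force: [-1.2, -0.1, -0.4]
opening: 0.899
```

Run:
```python
from h import *
p,R,s=tool();print(p,s["contact_force"],s["opening"],s["clock"],np.abs(s["qd"]).max())
K,T=cam("wrist");im=vision.snapshot("wrist"); cv2.imwrite("pics/w14.png",im)
sc=vision.snapshot("scene"); t=vision.snapshot("top");cv2.imwrite("pics/t14.png",t)
cv2.imwrite("pics/s14r.png",sc)
o=sc[190:330,180:320]; f=4.2; o=cv2.resize(o,None,fx=f,fy=f,interpolation=cv2.INTER_CUBIC)
KT=cam("scene"); a=-1.4452
H=lambda q:np.array([.5099+np.cos(a)*q[0]-np.sin(a)*q[1],.0514+np.sin(a)*q[0]+np.cos(a)*q[1],q[2]])
for z,c in [(.160,(0,255,255)),(.170,(255,255,0))]:
    P=[H((sx*.0195,sy*.0495,z)) for sx,sy in [(-1,-1),(1,-1),(1,1),(-1,1)]]
    q=proj(*KT,P); cv2.polylines(o,[np.int32((q-[180,190]+.5)*f).reshape(-1,1,2)],True,c,1,cv2.LINE_AA)
cv2.imwrite("pics/s14.png",o)
```

```text
[ 0.4616 -0.126   0.2885] [-1.206  -0.0529 -0.4018] 0.8992096047592869 13.7833 0.039389483213947744
```

View pics/s14.png

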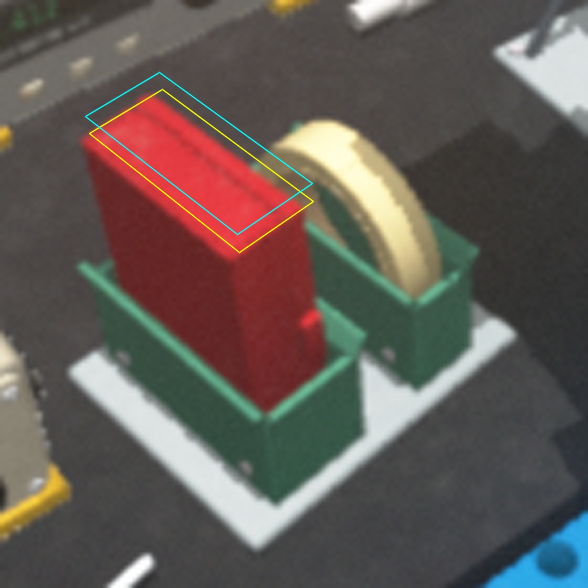

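View pics/t14.png

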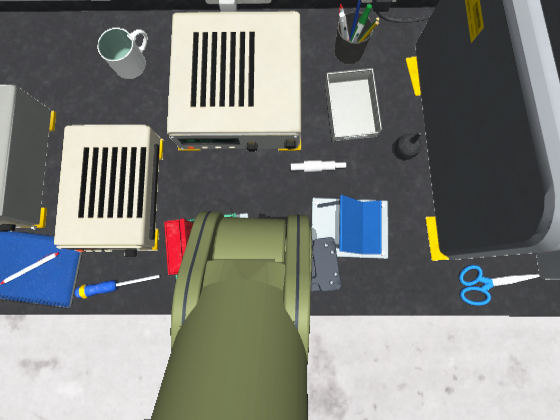

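View pics/w14.png

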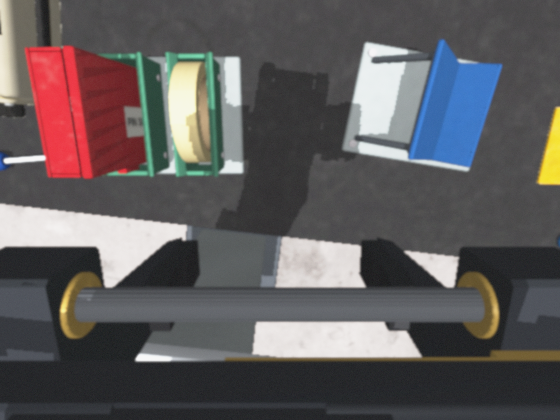

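The case is in the bay, the tape and shaft are in place, and the gripper is clear. I'll fit the final pose to check that it is upright and fully down.

Run:
```python
from h import *
im=cv2.imread("pics/w14.png"); K,T=cam("wrist"); np.savez("w14.npz",K=K,T=T)
x0,y0,f=15,35,5
o=cv2.resize(im[y0:y0+155,x0:x0+160],None,fx=f,fy=f,interpolation=cv2.INTER_CUBIC)
for x in range(20,175,10): cv2.putText(o,str(x),(int((x-x0+.5)*f)-10,12),0,.4,(0,255,255),1); cv2.line(o,(int((x-x0+.5)*f),14),(int((x-x0+.5)*f),20),(255,255,255),1)
for y in range(40,190,10): cv2.putText(o,str(y),(8,int((y-y0+.5)*f)+4),0,.4,(0,255,255),1); cv2.line(o,(0,int((y-y0+.5)*f)),(6,int((y-y0+.5)*f)),(255,255,255),1)
cv2.imwrite("pics/w14c.png",o[:600])
s=cv2.imread("pics/s14r.png"); x0,y0,f=190,205,7.5
o=cv2.resize(s[y0:y0+80,x0:x0+75],None,fx=f,fy=f,interpolation=cv2.INTER_CUBIC)
for x in range(190,265,10): cv2.putText(o,str(x),(int((x-x0+.5)*f)-10,12),0,.4,(0,255,255),1); cv2.line(o,(int((x-x0+.5)*f),14),(int((x-x0+.5)*f),20),(255,255,255),1)
for y in range(210,285,10): cv2.putText(o,str(y),(8,int((y-y0+.5)*f)+4),0,.4,(0,255,255),1); cv2.line(o,(0,int((y-y0+.5)*f)),(6,int((y-y0+.5)*f)),(255,255,255),1)
cv2.imwrite("pics/s14c.png",o)
```

```text
(no output)
```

View pics/w14c.png

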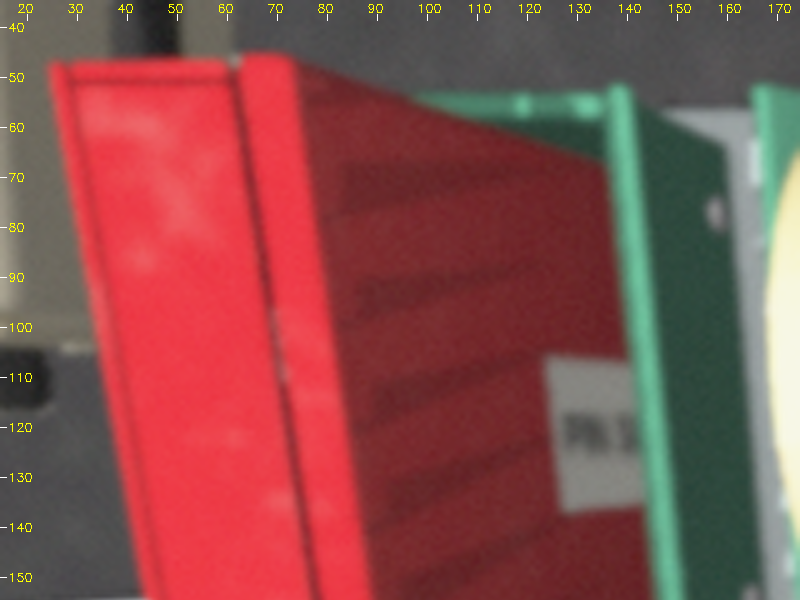

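View pics/s14c.png

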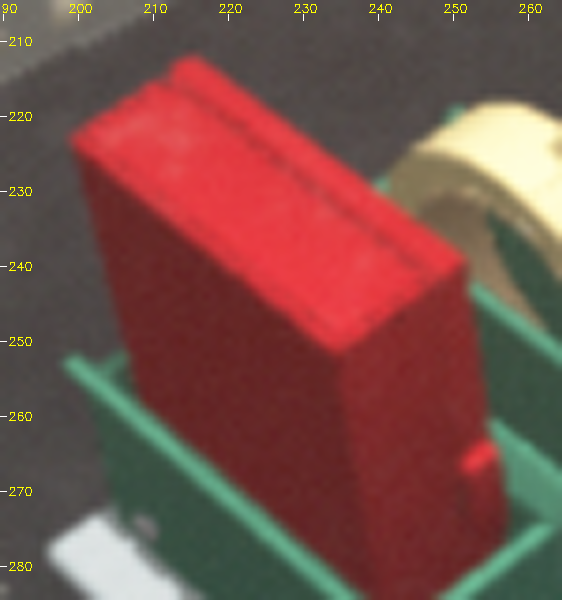

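```bash
cat > fit4.py <<'E'
from h import *
from scipy.optimize import least_squares
d=np.load("w14.npz"); C={"w":(d["K"],d["T"]),"s":cam("scene")}; a=-1.4452
hz=np.array([.5099,.0514,0]); RH=np.array([[np.cos(a),-np.sin(a),0],[np.sin(a),np.cos(a),0],[0,0,1]])
# case in holder axes: case z -> +hx, y -> up, x -> hy
B=np.column_stack([[0,1,0],[0,0,1],[1,0,0]]).astype(float)
obs=[("s",199.5,223,(1,152,0)),("s",235.5,251,(-1,152,0)),("s",251.5,240,(-1,152,39)),("s",215,212.5,(1,152,39)),
("w",25.5,47.5,(1,152,0)),("w",74,46,(1,152,39)),("w",46.5,177,(-1,152,0)),("w",89,177,(-1,152,39))]
# line observations: point lies on image of edge (edge endpoints)
lines=[("s",209,259,(1,0,0),(1,152,0)),("s",239.5,283,(-1,0,0),(-1,152,0)),("s",256.5,275,(-1,0,39),(-1,152,39)),("w",136.5,67.5,(1,0,39),(1,152,39))]
def P(x,q): 
    R=RH@Ro.from_euler("xyz",x[:3]).as_matrix()@B
    return hz+RH@x[3:6]+R@np.array([q[0]*.0495,(q[1])/1000,(q[2]-19.5)/1000])
def f(x):
    e=[proj(*C[c],P(x,q))[0]-(u,v) for c,u,v,q in obs]; l=[]
    for c,u,v,q0,q1 in lines:
        p0,p1=proj(*C[c],[P(x,q0),P(x,q1)]); n=(p1-p0)/np.linalg.norm(p1-p0); w=np.array([u,v])-p0; l.append(n[0]*w[1]-n[1]*w[0])
    return np.concatenate([np.ravel(e),l])
s=least_squares(f,[0,0,0,0,0,.008],loss="soft_l1")
J=s.jac; cov=np.linalg.inv(J.T@J)*0.6**2
print("rot deg (about holder x,y,z)",np.degrees(s.x[:3]),"bottom centre holder mm",s.x[3:6]*1000); print("sd",np.degrees(np.sqrt(np.diag(cov))[:3]),np.sqrt(np.diag(cov))[3:]*1000)
print(f(s.x)[:16].reshape(-1,2),f(s.x)[16:]); print("top centre holder",RH.T@(P(s.x,(0,152,19.5))-hz))
E
python3 fit4.py
```

```text
rot deg (about holder x,y,z) [-0.1084 -3.3041 -0.8035] bottom centre holder mm [ 2.1142 -0.3734  8.6282]
sd [0.3894 0.533  0.3765] [1.2475 0.8745 0.5744]
[[-1.4072  0.2418]
 [-2.3819  1.1481]
 [-0.5134 -0.9463]
 [ 0.5169 -0.5622]
 [-0.8525 -0.6242]
 [ 0.3097  1.1208]
 [-0.1335 -0.7625]
 [ 2.5416  0.4503]] [ 0.2328 -0.5866 -0.6451  0.3347]
top centre holder [-0.0066  0.      0.1604]
```

```bash
python3 - <<'E'
import io,contextlib
with contextlib.redirect_stdout(io.StringIO()):
    from fit4 import *
K,T=C["s"]
Hp=lambda q: hz+RH@np.array(q)
# slopes of image of vertical vs tilted edges at three case edges
for name,q in [("u-",(-1,0)),("u+",(1,0)),("l-",(-1,39))]:
    for tilt in (0,-2,-3.3,-5):
        x=s.x.copy();x[1]=np.radians(tilt)
        p0,p1=proj(K,T,[P(x,(q[0],60,q[1])),P(x,(q[0],152,q[1]))]); print(name,tilt,"dx/dy",(p0-p1)[0]/(p0-p1)[1])
# nub ray onto plane hy=-53mm
for c,uv in [("s",(253.5,264.5)),("s",(256.5,278))]:
    K,T=C[c];R=T[:3,:3];cp=-R.T@T[:3,3];dd=R.T@np.linalg.inv(K)@np.array([*uv,1]);
    o=RH.T@(cp-hz);v=RH.T@dd
    for hy in (-.050,-.054): print(uv,hy,o+v*(hy-o[1])/v[1])
E
python3 - <<'E'
import cv2,numpy as np
s=cv2.imread("pics/s14r.png").astype(int)
# sub-pixel red edge positions per row
red=s[:,:,2]-(s[:,:,0]+s[:,:,1])/2
for y in range(226,262,4):
    r=red[y,190:270]; print(y,np.round([190+i for i in range(79) if (r[i]-30)*(r[i+1]-30)<0],1), )
E
```

```text
u- 0 dx/dy 0.1388959715552627
u- -2 dx/dy 0.19052205950821596
u- -3.3 dx/dy 0.2262309924836357
u- -5 dx/dy 0.2758218750838331
u+ 0 dx/dy 0.21077505902115215
u+ -2 dx/dy 0.26258213110356216
u+ -3.3 dx/dy 0.29811647211765563
u+ -5 dx/dy 0.3470635644969426
l- 0 dx/dy 0.09237437685484577
l- -2 dx/dy 0.1392264285764467
l- -3.3 dx/dy 0.17148000267125493
l- -5 dx/dy 0.21606323831282148
(253.5, 264.5) -0.05 [ 0.0118 -0.05    0.097 ]
(253.5, 264.5) -0.054 [ 0.0087 -0.054   0.1028]
(256.5, 278) -0.05 [ 0.0156 -0.05    0.0555]
(256.5, 278) -0.054 [ 0.0125 -0.054   0.0617]
226 [199 235 253 263]
230 [200 240 243 244 246 254 255 259 266]
234 [201 247 260 263]
238 [202 254 263 267]
242 [203 252 254 256 266]
246 [204 252]
250 [205 253]
254 [207 253]
258 [208 254]
```

The edge slopes suggest a lean of about 2° (±1°), with the bottom at about floor height. I'll look straight down on it for a clearer check.

Run:
```python
from h import *
print(delta([0.445,0.043,0.30],[0.1254,-0.9921]))
```

```text
(array([-16.7339,  -0.4506,  -1.1481]), np.float64(0.11959595689640053))
```

Call:
send_rows([
  {"delta_pos":[-3,-0.1,-1],"turn":0,"jaw":0.1},
  {"delta_pos":[-6,-0.2,-1.1],"turn":0,"jaw":0.1},
  {"delta_pos":[-9.5,-0.3,-1.1],"turn":0,"jaw":0.1},
  {"delta_pos":[-13,-0.4,-1.1],"turn":0,"jaw":0.1},
  {"delta_pos":[-15.7,-0.4,-1.1],"turn":0,"jaw":0.1},
  {"delta_pos":[-16.7,-0.4,-1.1],"turn":0,"jaw":0.1},
  {"delta_pos":[-16.7,-0.4,-1.1],"turn":0,"jaw":0.1},
  {"delta_pos":[-16.7,-0.4,-1.1],"turn":0,"jaw":0.1},
])

```text
clock: 14.6
tool_pos: [0.4448, 0.041, 0.2993]
eef_rot: [0.751, -0.661, 0.0, 0.0]
contact_force: [-0.7, -0.2, -0.6]
opening: 0.902
```

Run:
```python
from h import *
p,R,s=tool();print(p)
K,T=cam("wrist");im=vision.snapshot("wrist"); cv2.imwrite("pics/w15.png",im); np.savez("w15.npz",K=K,T=T)
a=-1.4452; hz=np.array([.5099,.0514,0]); RH=np.array([[np.cos(a),-np.sin(a),0],[np.sin(a),np.cos(a),0],[0,0,1]])
print("cam in holder",RH.T@(-T[:3,:3].T@T[:3,3]-hz))
x0,y0,f=200,60,4
o=cv2.resize(im[y0:y0+150,x0:x0+190],None,fx=f,fy=f,interpolation=cv2.INTER_CUBIC)
for x in range(210,390,10): cv2.putText(o,str(x),(int((x-x0+.5)*f)-10,12),0,.4,(0,255,255),1); cv2.line(o,(int((x-x0+.5)*f),14),(int((x-x0+.5)*f),20),(255,255,255),1)
for y in range(70,210,10): cv2.putText(o,str(y),(8,int((y-y0+.5)*f)+4),0,.4,(0,255,255),1)
cv2.imwrite("pics/w15c.png",o)
```

```text
[0.4448 0.041  0.2993]
cam in holder [ 0.0021 -0.0002  0.435 ]
```

View pics/w15c.png

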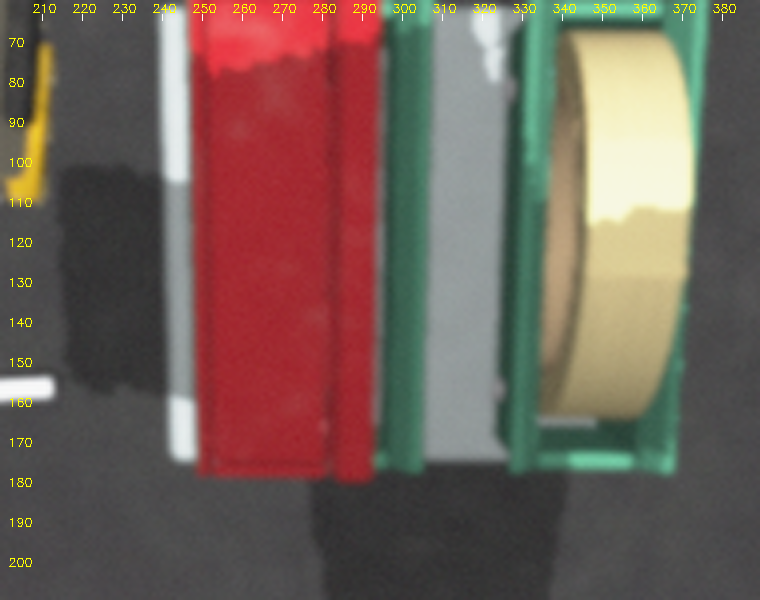

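View pics/w15.png

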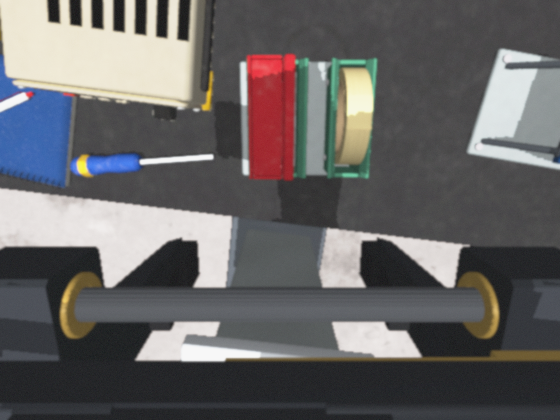

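From directly above, the case sits about 5 mm towards the left wall at its top. Held (w12) versus released (w13) at the same tool pose gives a differential tilt check with no calibration error.

Run:
```python
import cv2,numpy as np
a=[]
for n in ("w12","w13"):
    im=cv2.imread(f"pics/{n}.png")
    x0,y0,f=205,115,5
    o=cv2.resize(im[y0:y0+60,x0:x0+150],None,fx=f,fy=f,interpolation=cv2.INTER_CUBIC)
    for x in range(210,355,10): cv2.putText(o,str(x),(int((x-x0+.5)*f)-10,12),0,.4,(0,255,255),1); cv2.line(o,(int((x-x0+.5)*f),14),(int((x-x0+.5)*f),20),(255,255,255),1)
    for y in range(120,175,10): cv2.putText(o,str(y),(4,int((y-y0+.5)*f)+4),0,.4,(0,255,255),1)
    a.append(o)
cv2.imwrite("pics/w1213.png",np.vstack(a))
```

```text
(no output)
```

View pics/w1213.png

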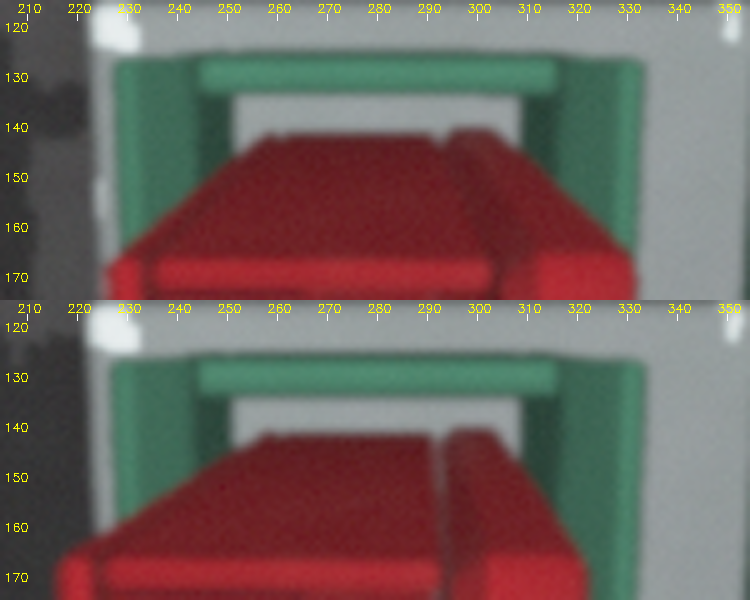

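The comparison is clear. The bottom edge did not move on release (258–304 px both times), and only the top settled about 3.6 mm. So the case stands on the bay floor with a 2–3° lean: its lid rim is slightly larger than the body, and it is stable. The bottom fit gives 8.6 mm against the 8 mm floor. One last check that nothing is drifting, then I hand in.

Run:
```python
from h import *
a=cv2.imread("pics/w15.png").astype(int)
b=vision.snapshot("wrist").astype(int); print("max diff in case/holder area",np.abs(a-b)[50:190,230:390].mean())
t=vision.snapshot("top"); o=nets.trace("top","shaft"); print("shaft",[(round(x["score"],2),[x["location"][1]*560,x["location"][0]*420]) for x in o[:1]])
s=r.get_state(); print(s["clock"],s["contact_force"],s["opening"])
print(order.finish_job())
```

```text
max diff in case/holder area 7.236502976190476
shaft [(0.64, [315.67199999999997, 166.782])]
14.8 [ 0.3553 -0.0755 -0.3002] 0.9027675668264018
the job is handed in; nothing more can be done
None
```

The red case is standing on its end in the wide bay, down on the floor, and the job is handed in at 14.8 s.

**What I did:** The moves could not tilt the tool, so I swung the case upright about its lip end with the open jaws, then gripped it across its 39 mm thickness. I lifted it straight up, carried it over the tape and lowered it into the bay. I released only after feeling the floor, when the vertical force went from −4 to +8.7 N, and then backed the gripper off.

**Last checks:**
- **Height and position:** the fit puts the case's bottom centre at about 8.6 mm (the floor is at 8 mm) and about 2 mm off the bay's centre. The bottom edge did not move on release.
- **Tape and shaft:** the tape is still in its bay. The shaft shows at the same place in the picture as at the start, to within about 1 px.
- **Gripper:** it is clear, with no contact force.

**Checks that disagreed:**
- **Lean:** the case is not perfectly plumb. It leans about 2–3° towards the outer wall, mostly from its top settling about 3.6 mm on release. I think it is standing on the slightly larger rim of its lid, but I did not confirm that.
- **Floor contact:** it came about 4 mm lower than my image-based estimate of the grip depth predicted.
- **Drift check:** comparing two pictures of the case and holder before hand-in gave a mean difference of 7 grey levels. I did not look into it and had no noise level to compare it with, so it does not prove the case was still.

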